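# Get the office coffee corner ready

## Robot

A 6-joint arm with a two-finger parallel gripper is mounted at the origin on the work surface. World frame = base frame: x ahead of the robot, y to its left, z up, the work surface at z = 0. Lengths are in m, angles in rad, forces in N, time in s.
With the tool pointing down it reaches from about 0.25 to 0.775 m from the base axis. Payload 4 kg.
Tool frame: the origin (TCP) lies at the very end of the fingers, on their centre line; the grasp point (between the pads) lies 19 mm behind it; y points along the fingers, x is the direction in which the jaws open and shut, and the axes are right-handed (so a half turn about y gives the same grasp; the last joint's range is limited). The gripper opens to 94 mm and grips with 3 to 60 N. Pads are 16 mm wide; open, the fingers measure 119 mm over their backs; the gripper's body (75 mm by 177 mm) begins 78 mm behind the grasp point.
Start: joints at [-1.229, 0.087, 1.371, -0, 1.684, -0.103], TCP at [0.237, -0.497, 0.206] pointing down, gripper open.
Joint ranges: [-3.1, 3.1], [-0.76, 2.03], [0.27, 2.55], [-1.08, 4.22], [0.17, 2.65], [-2.57, 2.57]. Speed limits (rad/s): [2.79, 2.79, 3.14, 3.14, 3.14, 3.14].

## Interface

Orientations are given as [roll, pitch, yaw] about the fixed x, y, z axes, in that order (R = Rz(yaw) Ry(pitch) Rx(roll)).
In Python, from bench import robot, snapshot, workorder gives the robot as it stands.
- The arm moves only by the tool play_rows, never from a script. Its argument "steps" is a list of rows, each an object of numbers: "x", "y", "z": the shift along the world's x, y, z in m; "rx", "ry", "rz": the turn, a rotation vector about the world's x, y, z in rad; "hand": the finger opening in m, from 0 to 0.094. A call has 1 to 8 rows; each row shifts and turns the commanded pose from where the row before left it; what a row does not reach is not made up. A row lasts 1/8 s, in which the tool goes at most 62.5 mm and 10.7 degrees, less where a joint would pass 70% of its speed; a pose out of reach is approached as far as the arm can. A call is refused whole if a number of a shift passes 0.0625 or a number of a turn 0.188, either way. A call with a gripper value outside its range is refused whole. The fingers move at their own pace and stop on an object; the grip force is fixed at half the most. Time passes only in rows, so rows that do not move let the fingers close. It gives the time, the measured TCP pose, the force and the opening at its end, in the units of the state.
- robot.get_obs(): the state, without advancing time (a new reading comes with each control period).
- snapshot(name): name is "side" or "top" or "wrist"; returns a dict with "color" (420x560x3 uint8, red, green, blue), "range_z" (420x560 float32, m along the optical axis (not along the pixel's ray), 0 where there is no reading), "fov_y" (degrees; the focal length in pixels is half the picture's height over the tangent of half this angle, whatever the lens; pixels are square), "cx", "cy" (the principal point, pixels), "T" (4x4, takes a point from camera to world coordinates). Camera axes: x right, y down, z forward; pixel columns grow to the right and rows downward; lengths in m; the calibration is good to about 2 mm. A picture is of the moment at which its call begins.
- workorder.close_job(): hands the job in, once; it reports no verdict.
The state is a dict: "time": time; "joint_positions": joint angles; "qvel": joint speeds; "joint_torque": joint torques, N m; "tool_pos": TCP position; "ee_rot": TCP orientation; "wrist_force": force on the tool from outside, world axes, zero at the start; "wrist_torque": the same for the moment, N m; "width": finger opening in m.
Only numpy, scipy, OpenCV 4.12 (cv2) and the standard library are available. Lean on these libraries where they do the work, as an engineer would, in place of code of your own. Each camera call takes 0.05 s, during which the arm holds its last target.

## Task

Get the coffee corner ready: swing the machine's clamp lever right up, put the used brown capsule from its cup into the green waste tub, stand the blue capsule in the cup instead and close the lever right down so that it drives the capsule home and stays shut. Also stand every tea carton that is lying on the counter up on a thin edge (end or side) on the wooden tray, and disturb nothing else.

Things in the scene. Friction and masses are not known exactly. Their poses are not given: they have to be found in the camera images.
- cradle (a point): The machine's cup. The point is at the centre of the cup's floor when that is fully up, 45 mm above the counter, on the cup's axis; z up, x from the closed lever's handle towards the hinge and the machine's back. The cup is a steel ring, 51.6 mm inside, 74 mm outside diameter, its rim 20 mm above this point; a capsule standing in it shows 40 mm above the rim
- machine: White and black capsule machine, fixed. Origin on the counter under the cup's axis, axes as for the cup. 120 mm wide along y; its black base is 26 mm tall and starts 60 mm in front of the cup's axis (-x); its white back, 170 mm above the counter, begins 130 mm behind the axis, the water tank behind it is 200 mm tall
- carrier (a joint): How far the cup's sprung floor is pressed down, m: 0 up, stop at 0.012. Spring 1.5 N at the start, 500 N/m; a capsule's weight does not press it. With a capsule in the cup and the lever right down it reads about 0.010
- clamp (a joint): Clamp lever angle, rad: 0 closed (level, over the cup), grows as it swings up and back, stop at 1.75. Stiff hinge (0.9 N m friction), stays where left: about 7 N at the handle opens it, 8 N presses a capsule home. A round pad under the lever, 85 mm from the hinge, meets a capsule in the cup at about 0.13 rad. Starts at 0.35 to 0.75, over the used capsule
- clamp_handle (a point): Centre of the red barrel grip at the lever's free end, diameter 24 mm, 36 mm long along the machine's y, so it can be taken across its two flat ends and turns between the fingers; the 18 mm wide steel lever leaves it towards the hinge. 170 mm from the hinge
- clamp_hinge (a point): Hinge axis of the lever (along the machine's y), 115 mm above the counter, 85 mm behind the cup's axis. With lever angle q the handle is at hinge + 170 mm x (-cos q along the machine's x, + sin q up)
- spent_center (a point): Used capsule, brown with a dark hole in its top, standing in the cup at the start: diameter 46 mm, 60 mm tall, 40 g, sides straight and upright except for a 5 mm taper in the lowest 8 mm. The point is at its centre, 30 mm above its underside; its z axis points to its top
- fresh_center (a point): Blue capsule, unused, standing on the counter: diameter 46 mm, 60 mm tall, 40 g, sides straight and upright except for a 5 mm taper in the lowest 8 mm. The point is at its centre, 30 mm above its underside; its z axis points to its top
- other_center (a point): Orange capsule, unused, standing on the counter; it is not wanted and stays where it is: diameter 46 mm, 60 mm tall, 40 g, sides straight and upright except for a 5 mm taper in the lowest 8 mm. The point is at its centre, 30 mm above its underside; its z axis points to its top
- tub: Green open waste tub, fixed, 130 x 130 mm outside, 60 mm tall, walls 4 mm, floor about 4 mm. Origin at the centre of its underside on the counter, z up
- tea_a_center (a point): Slim red tea carton with a paper label and a cream band, 110 x 62 x 32 mm, about 110 g, rigid; it may be absent (None). The point is at its centre; x along the 110 mm length, y along the 62 mm width, z through the 32 mm thickness. It starts lying flat on the counter, length roughly pointing away from the robot (within 0.35 rad)
- tea_b_center (a point): Slim green tea carton with a paper label and a cream band, 110 x 62 x 32 mm, about 110 g, rigid; it may be absent (None). The point is at its centre; x along the 110 mm length, y along the 62 mm width, z through the 32 mm thickness. It starts lying flat on the counter, length roughly pointing away from the robot (within 0.35 rad)
- tea_c_center (a point): Slim purple tea carton with a paper label and a cream band, 110 x 62 x 32 mm, about 110 g, rigid; it may be absent (None). The point is at its centre; x along the 110 mm length, y along the 62 mm width, z through the 32 mm thickness. It starts lying flat on the counter, length roughly pointing away from the robot (within 0.35 rad)
- tray_top (a point): Flat light-wood tray without a rim, fixed, 120 mm (its x) by 350 mm (its y), 10 mm thick. The point is at the centre of its top face, z up
- mug: Blue mug, 80 mm wide, 90 mm tall, behind the tray's left end; bystander. Origin under its centre
- noodles: Blue noodle cup with yellow lid, 106 mm wide, 79 mm tall; bystander. Origin under its centre
- spoon: Spoon 160 mm long lying in front of the machine; bystander
- potlid: Small white disc, 40 mm wide, 6 mm thick, on the counter; bystander. Origin under its centre
- bottle: Clear water bottle, 64 mm wide, 200 mm tall; bystander. Origin under its centre
- sugar: Sugar jar, 72 mm wide, 100 mm tall, right of the tray; bystander. Origin under its centre
There are look-alikes about, which are no part of the job. There is more than one size of the part that bears spent_center; the job needs the larger. Of the things that look like the part that bears fresh_center, the larger one is meant.

How it is judged:
By the outcome, as a careful person would: the job done as asked, in the order asked, and still so for the second after the job is handed in, with the robot touching nothing.
Of tea_a, tea_b, tea_c only 2 to 3 are there at a start; the rules pass over those that are not, and their reading is None.
At some moment in a run one of tea_a, tea_b, tea_c may be knocked a few centimetres aside while the robot is not near it.
It also fails if it takes over 210 s, if anything falls off the work surface, if the arm or the gripper's body presses on something with over 40 N, if the wrist force passes 120 N, or if a joint passes its speed limit or range.

## Working session

There is one attempt and no reset: what is moved stays moved. The work goes in short steps, Python scripts to look and compute and a tool call to move; the robot and the scene stay as the last step left them, time stands still between calls to the robot, and variables do not carry over. Pictures are saved under pics/ and viewed, and the job is handed in when it is done.

Besides the shell and the picture viewer there is one more tool, called after ">>>" as name(argument=value, ...), one argument or row to a line, values as JSON. play_rows: Moves the arm, as the interface text tells. Its arguments: {"type":"object","properties":{"steps":{"type":"array"}},"required":["steps"]}

```bash
ls; mkdir -p pics
cat > h.py <<'E'
import numpy as np, cv2
from bench import robot, snapshot, workorder
def snap(n,f=None):
    s=snapshot(n); np.savez('last_%s.npz'%n,**{k:np.array(v) for k,v in s.items()})
    cv2.imwrite('pics/'+(f or n)+'.png',s['color'][:,:,::-1]); return s
def load(n): return dict(np.load('last_%s.npz'%n))
def foc(s): return s['color'].shape[0]/2/np.tan(np.radians(float(s['fov_y']))/2)
def pt(s,u,v,d=None):
    f=foc(s); d=float(s['range_z'][int(round(v)),int(round(u))]) if d is None else d
    return (s['T']@np.array([(u-s['cx'])/f*d,(v-s['cy'])/f*d,d,1]))[:3]
def cloud(s):
    f=foc(s); d=s['range_z']; v,u=np.mgrid[:d.shape[0],:d.shape[1]]
    P=np.stack([(u-s['cx'])/f*d,(v-s['cy'])/f*d,d,np.ones_like(d)],-1)@s['T'].T
    P=P[...,:3]; P[d<=0]=np.nan; return P
def ray(s,u,v,z):
    f=foc(s); o=s['T'][:3,3]; r=s['T'][:3,:3]@np.array([(u-s['cx'])/f,(v-s['cy'])/f,1]); return o+r*(z-o[2])/r[2]
def crop(s,u0,u1,v0,v1,k,f): cv2.imwrite('pics/'+f+'.png',cv2.resize(s['color'][v0:v1,u0:u1,::-1],None,fx=k,fy=k,interpolation=cv2.INTER_CUBIC))
E
python3 - <<'E'
from h import *
for n in('top','side','wrist'):
    s=snap(n); print(n,s['fov_y'],s['cx'],s['cy'],np.round(s['T'],3))
print(robot.get_obs())
E
```

```text
pics
top 42.076157195696545 281.7172002512971 203.38793853299487 [[ 0.021 -0.986  0.164  0.257]
 [-1.    -0.018  0.016 -0.057]
 [-0.013 -0.165 -0.986  1.708]
 [ 0.     0.     0.     1.   ]]
side 50.29707897686089 280.59557922966474 204.90854730928706 [[-0.964 -0.177  0.199  0.297]
 [-0.266  0.695 -0.668  0.709]
 [-0.02  -0.697 -0.717  0.877]
 [ 0.     0.     0.     1.   ]]
wrist 66.02294213098817 272.8441897688251 207.96616456980536 [[ 0.43  -0.868 -0.249  0.308]
 [-0.903 -0.414 -0.117 -0.461]
 [-0.002  0.275 -0.961  0.385]
 [ 0.     0.     0.     1.   ]]
{'time': 0.15, 'joint_positions': array([-1.22907477e+00,  8.78048382e-02,  1.37189797e+00, -2.01118733e-05,
        1.68357017e+00, -1.03085255e-01]), 'qvel': array([-8.79905016e-05, -1.26415853e-03, -3.20031440e-03, -4.64229463e-04,
        1.56456505e-03,  9.47369244e-04]), 'joint_torque': array([ 1.69489787e-03, -3.40641797e+01, -3.02793288e+01,  7.19978940e-02,
        3.05014593e-02, -1.11135762e-04]), 'tool_pos': array([ 0.23651431, -0.496094  ,  0.20456695]), 'ee_rot': array([-1.5706433 ,  0.00167345, -1.12599164]), 'wrist_force': array([-0.43724275, -0.44514435, -0.35304805]), 'wrist_torque': array([ 0.01545338,  0.03378708, -0.00796729]), 'width': 0.09386200239764737}
```

View pics/top.png

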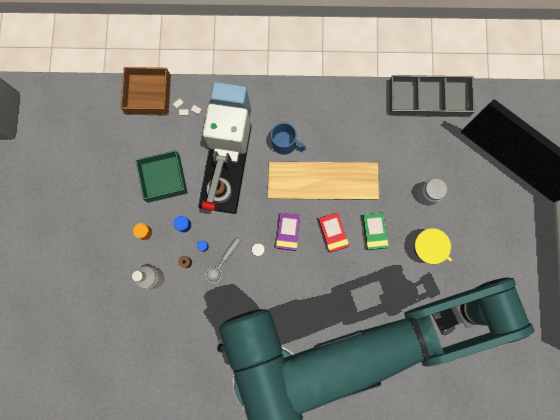

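View pics/side.png

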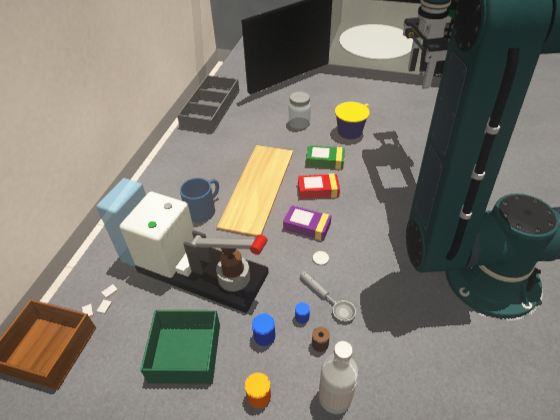

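View pics/wrist.png

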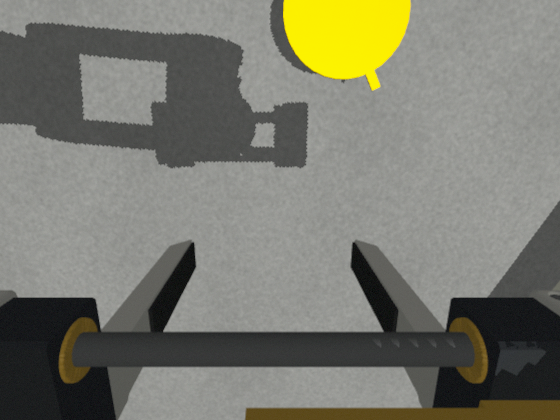

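Top view: large blue capsule at (181,224), small blue look-alike (202,246); used brown in the cup (219,186), small brown look-alike (184,262); green tub (162,176) versus the wooden box (146,90); cartons purple (288,231), red (333,232) and green (375,231), so all three are present. I choose the large blue one and the brown one in the cup.

Run:
```python
from h import *
s=load('top'); P=cloud(s)
crop(s,120,260,70,290,3,'top_c')
s2=load('side'); crop(s2,130,370,180,420,3,'side_c')
for n,(u0,u1,v0,v1),zr in [('purple',(270,305,205,255),(.022,.05)),('red',(312,353,205,257),(.022,.05)),('green',(358,395,205,255),(.022,.05)),('blue',(168,194,212,236),(.05,.07)),('sblue',(194,210,238,254),(.02,.07)),('orange',(130,154,220,242),(.05,.07)),('sbrown',(174,194,254,272),(.02,.07)),('tray',(262,385,155,205),(.005,.02)),('tub',(130,190,145,205),(.05,.07)),('mug',(265,310,118,158),(.05,.12)),('noodle',(410,460,225,270),(.05,.12)),('sugar',(420,450,175,210),(.05,.13)),('potlid',(250,268,240,258),(.003,.02)),('bottle',(125,165,255,295),(.03,.25)),('base',(195,250,150,215),(.018,.032)),('white',(195,255,95,160),(.16,.18)),('spoon',(204,245,235,285),(.003,.03)),('brown',(205,232,165,200),(.09,.112))]:
    p=P[v0:v1,u0:u1].reshape(-1,3); p=p[(p[:,2]>zr[0])&(p[:,2]<zr[1])]
    if len(p)<4: print(n,len(p));continue
    r=cv2.minAreaRect((p[:,:2]*1000).astype(np.float32)); b=cv2.boxPoints(r)
    print(n,len(p),'med z %.3f'%np.median(p[:,2]),'c',np.round(r[0],1),'sz',np.round(r[1],1),'ang',round(r[2],1),'mean',np.round(p.mean(0)*1000,1))
```

```text
purple 711 med z 0.033 c [449.8 -49.6] sz [ 62.5 110.5] ang 84.2 mean [448.9 -49.8  32.8]
red 719 med z 0.033 c [ 450.4 -190.2] sz [109.9  63. ] ang 18.7 mean [ 449.5 -190.1   32.9]
green 733 med z 0.033 c [ 456.6 -319.3] sz [110.4  63.7] ang 7.6 mean [ 456.1 -318.6   32.9]
blue 188 med z 0.060 c [465.5 277.9] sz [44.5 45.8] ang 8.1 mean [465.3 277.4  59.9]
sblue 93 med z 0.041 c [399.4 212.6] sz [28.4 30.7] ang 2.3 mean [399.1 212.1  40.4]
orange 185 med z 0.060 c [440. 400.] sz [45.8 44.8] ang 77.4 mean [439.4 399.2  60.1]
sbrown 127 med z 0.046 c [348.9 264.1] sz [34.3 34.1] ang 43.7 mean [348.8 263.3  44.1]
tray 3930 med z 0.011 c [ 620.1 -158.9] sz [160.  389.8] ang 1.0 mean [ 617.2 -159.1   10.8]
tub 297 med z 0.058 c [614.9 351.3] sz [133.5 131.7] ang 14.4 mean [613.8 354.3  58.3]
mug 296 med z 0.078 c [740.8 -43.9] sz [ 78.8 104.4] ang 5.9 mean [736.8 -36.9  76.6]
noodle 1017 med z 0.080 c [ 408.4 -481.6] sz [102.  106.6] ang 1.6 mean [ 407.5 -481.8   79.9]
sugar 503 med z 0.098 c [ 574.6 -487.7] sz [67.6 66.9] ang 85.8 mean [ 573.3 -484.6   91.9]
potlid 155 med z 0.006 c [396.6  40.3] sz [53.5 53.3] ang 1.6 mean [394.9  42.3   7. ]
bottle 553 med z 0.133 c [298.2 358. ] sz [57.3 64.3] ang 81.1 mean [297.5 349.8 131.9]
base 1143 med z 0.026 c [613.5 160.4] sz [121.6 205.8] ang 82.0 mean [603.4 153.   25.8]
white 1450 med z 0.170 c [769.7 139.3] sz [121.  141.9] ang 82.6 mean [753.7 139.8 169.6]
spoon 793 med z 0.007 c [360.6 147.2] sz [153.8 125.9] ang 1.9 mean [357.8 148.8   9.4]
brown 83 med z 0.104 c [592.5 149.1] sz [45. 94.] ang 53.5 mean [568.3 156.3 103.5]
```

View pics/top_c.png

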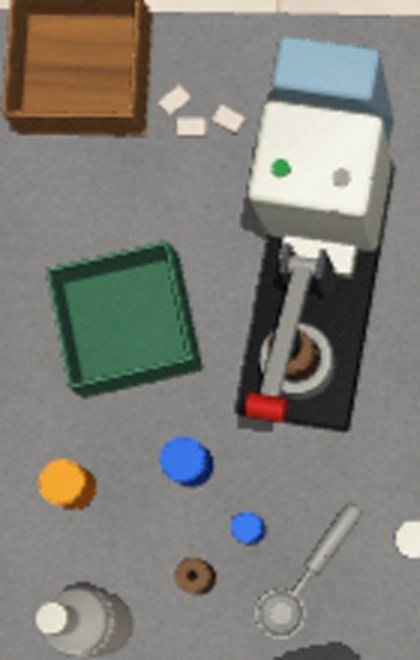

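View pics/side_c.png

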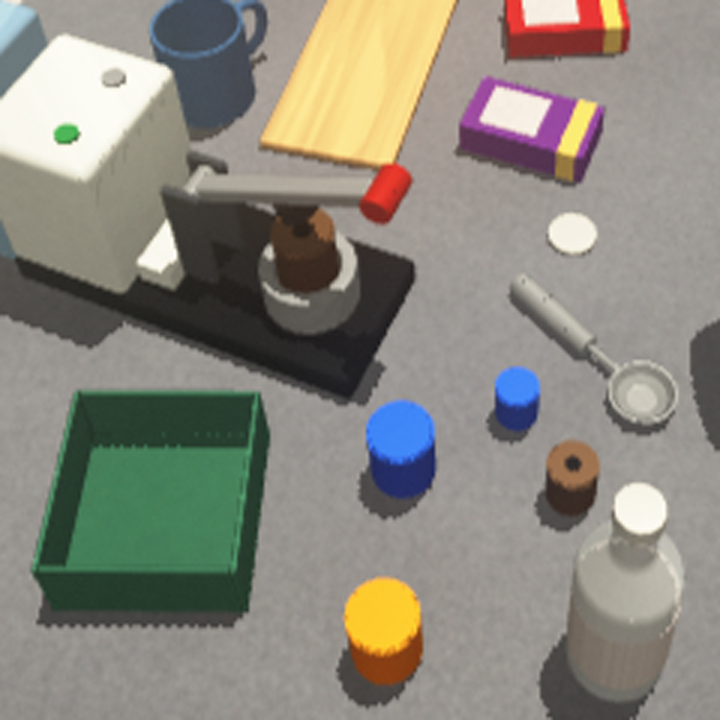

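Run:
```python
from h import *
from scipy.optimize import least_squares
for cam,(u0,u1,v0,v1) in (('top',(195,240,160,212)),('side',(200,290,210,310))):
    s=load(cam); P=cloud(s)[v0:v1,u0:u1].reshape(-1,3); C=s['color'][v0:v1,u0:u1].reshape(-1,3).astype(int)
    m=(abs(P[:,2]-.065)<.004); q=P[m]; 
    r=np.hypot(q[:,0]-.571,q[:,1]-.166); q=q[(r<.045)]; 
    f=least_squares(lambda c:np.maximum(0,np.hypot(*(q[:,:2]-c).T)-.037)+np.maximum(0,.0258-np.hypot(*(q[:,:2]-c).T)),[.571,.166],loss='soft_l1',f_scale=.001)
    print(cam,'ring',len(q),f.x*1000,'z',np.median(q[:,2]))
    m=(C[:,0]>150)&(C[:,1]<60)&(C[:,2]<60); h=P[m]; print('handle',m.sum(),np.nanmean(h,0)*1000,np.nanmin(h,0),np.nanmax(h,0))
    m=(C[:,0]>C[:,2]+20)&(C[:,0]<180)&(P[:,2]>.085)&(C[:,1]>30); h=P[m]; print('brown',m.sum(),np.nanmean(h,0)*1000,np.nanmin(h,0),np.nanmax(h,0))
    A=cloud(s)
s=load('top');P=cloud(s)
# base edges
p=P[150:215,195:250].reshape(-1,3);p=p[abs(p[:,2]-.026)<.003]
r=cv2.minAreaRect((p[:,:2]*1000).astype(np.float32));print(r,cv2.boxPoints(r))
# tray
C=s['color'][155:205,262:385].reshape(-1,3).astype(int);p=P[155:205,262:385].reshape(-1,3);p=p[(C[:,0]>C[:,2]+50)&(abs(p[:,2]-.01)<.005)]
r=cv2.minAreaRect((p[:,:2]*1000).astype(np.float32));print(r,cv2.boxPoints(r))
```

```text
top ring 109 [573.61132298 167.6865524 ] z 0.06464045597448487
handle 76 [500.19419963 175.41318902 192.15281478] [0.48924364 0.15798343 0.18481725] [0.51034765 0.19234926 0.20160101]
brown 103 [550.57789606 159.68665205 124.32339687] [0.48692583 0.14328199 0.08982976] [0.59184523 0.19234926 0.19570032]
side ring 323 [576.71504936 165.72163244] z 0.06585217389918263
handle 136 [501.45274587 179.34053853 191.49114418] [0.49150736 0.16184068 0.18354017] [0.51333532 0.19777138 0.1967603 ]
brown 417 [556.50031219 178.53993922 120.70731547] [0.49114395 0.14445251 0.08501723] [0.59871694 0.19777138 0.19471887]
((613.5029296875, 160.6097412109375), (120.26129150390625, 205.81028747558594), 82.03469848632812) [[503.2581   115.319145]
 [707.08276   86.79931 ]
 [723.7478   205.90033 ]
 [519.9231   234.42017 ]]
((617.920654296875, -159.30511474609375), (118.55670166015625, 350.87640380859375), 0.9836236834526062) [[ 555.6394     15.089629]
 [ 561.6627   -335.73508 ]
 [ 680.2019   -333.69986 ]
 [ 674.1786     17.124847]]
```

>>> play_rows(
  steps=[
    {"z":0.04,"rz":0.182},
    {"z":0.04,"x":0.019,"y":0.048,"rz":0.182},
    {"x":0.019,"y":0.048,"rz":0.182},
    {"x":0.019,"y":0.048,"rz":0.182},
    {"x":0.019,"y":0.048,"rz":0.182},
    {"x":0.019,"y":0.048,"rz":0.182},
    {"x":0.019,"y":0.048,"rz":0.182},
    {"x":0.019,"y":0.048,"rz":0.182},
  ],
)

```text
schema error: expected keys x, y, z, rx, ry, rz, hand
```

>>> play_rows(
  steps=[
    {"x":0.019,"y":0.048,"rz":0.182},
    {"x":0.019,"y":0.048,"rz":0.182},
    {"x":0.019,"y":0.048,"rz":0.182},
    {"x":0.019,"y":0.048,"rz":0.182},
    {"x":0.019,"y":0.048,"rz":0.182},
    {"x":0.019,"y":0.048,"rz":0.182},
    {"x":0.019,"y":0.048},
    {},
  ],
)

```text
schema error: expected keys x, y, z, rx, ry, rz, hand
```

Run:
```python
from h import *
o=robot.get_obs(); print({k:np.round(v,4) for k,v in o.items()})
s=snap('wrist','w1'); s=snap('side','s1');crop(s,130,370,180,420,3,'s1c'); s=snap('top','t1')
```

```text
{'time': np.float64(0.15), 'joint_positions': array([-1.2291,  0.0878,  1.3719, -0.    ,  1.6836, -0.1031]), 'qvel': array([-0.0001, -0.0013, -0.0032, -0.0005,  0.0016,  0.0009]), 'joint_torque': array([ 1.70000e-03, -3.40642e+01, -3.02793e+01,  7.20000e-02,
        3.05000e-02, -1.00000e-04]), 'tool_pos': array([ 0.2365, -0.4961,  0.2046]), 'ee_rot': array([-1.5706,  0.0017, -1.126 ]), 'wrist_force': array([-0.4372, -0.4451, -0.353 ]), 'wrist_torque': array([ 0.0155,  0.0338, -0.008 ]), 'width': np.float64(0.0939)}
```

View pics/w1.png

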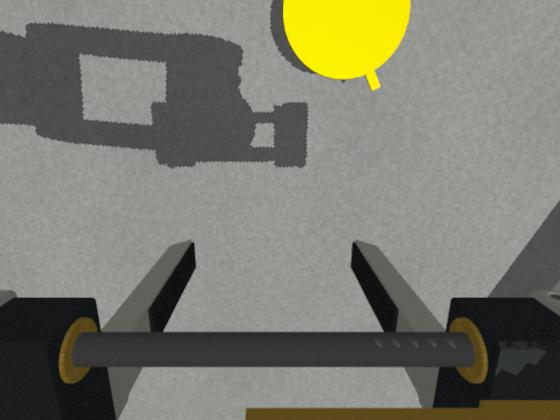

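View pics/s1.png

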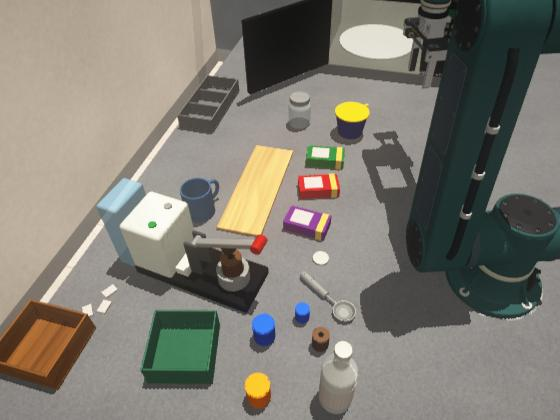

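Nothing moved; every row needs all seven keys.

>>> play_rows(
  steps=[
    {"x":0,"y":0,"z":0.04,"rx":0,"ry":0,"rz":0.182,"hand":0.094},
    {"x":0.019,"y":0.048,"z":0.04,"rx":0,"ry":0,"rz":0.182,"hand":0.094},
    {"x":0.019,"y":0.048,"z":0.01,"rx":0,"ry":0,"rz":0.182,"hand":0.094},
    {"x":0.019,"y":0.048,"z":0,"rx":0,"ry":0,"rz":0.182,"hand":0.094},
    {"x":0.019,"y":0.048,"z":0,"rx":0,"ry":0,"rz":0.182,"hand":0.094},
    {"x":0.019,"y":0.048,"z":0,"rx":0,"ry":0,"rz":0.182,"hand":0.094},
    {"x":0.019,"y":0.048,"z":0,"rx":0,"ry":0,"rz":0.182,"hand":0.094},
    {"x":0.019,"y":0.048,"z":0,"rx":0,"ry":0,"rz":0.182,"hand":0.094},
  ],
)

```text
time: 1.3
tool_pos: [0.3691, -0.161, 0.2939]
ee_rot: [-1.571, -0.001, 0.336]
wrist_force: [0.4, -0.7, 0.2]
width: 0.0938
```

>>> play_rows(
  steps=[
    {"x":0.019,"y":0.048,"z":0,"rx":0,"ry":0,"rz":0.182,"hand":0.094},
    {"x":0.019,"y":0.048,"z":0,"rx":0,"ry":0,"rz":0.182,"hand":0.094},
    {"x":0.019,"y":0.048,"z":0,"rx":0,"ry":0,"rz":0.182,"hand":0.094},
    {"x":0.019,"y":0.048,"z":0,"rx":0,"ry":0,"rz":0.182,"hand":0.094},
    {"x":0.019,"y":0.048,"z":0,"rx":0,"ry":0,"rz":0.182,"hand":0.094},
    {"x":0.019,"y":0.048,"z":0,"rx":0,"ry":0,"rz":0.182,"hand":0.094},
    {"x":0.016,"y":0.048,"z":0,"rx":0,"ry":0,"rz":0,"hand":0.094},
    {"x":0,"y":0,"z":0,"rx":0,"ry":0,"rz":0,"hand":0.094},
  ],
)

```text
time: 2.3
tool_pos: [0.4989, 0.1761, 0.2925]
ee_rot: [-1.569, 0.0, 1.427]
wrist_force: [-0.4, 0.2, -0.7]
width: 0.0937
```

Run:
```python
from h import *
o=robot.get_obs(); print({k:np.round(v,4) for k,v in o.items()})
s=snap('wrist','w1'); s=snap('side','s1');crop(s,130,370,180,420,3,'s1c'); s=snap('top','t1')
```

```text
{'time': np.float64(2.3), 'joint_positions': array([ 2.3170e-01,  4.1600e-02,  1.2481e+00,  6.0000e-04,  1.8540e+00,
       -1.1948e+00]), 'qvel': array([-0.0558, -0.0437,  0.0258, -0.034 ,  0.0191, -0.0222]), 'joint_torque': array([  1.1909, -31.603 , -30.7248,   0.2837,  -0.0722,   0.1487]), 'tool_pos': array([0.4989, 0.1761, 0.2925]), 'ee_rot': array([-1.5686e+00,  2.0000e-04,  1.4267e+00]), 'wrist_force': array([-0.3672,  0.2183, -0.7371]), 'wrist_torque': array([ 0.0487, -0.1448,  0.0161]), 'width': np.float64(0.0937)}
```

View pics/w1.png

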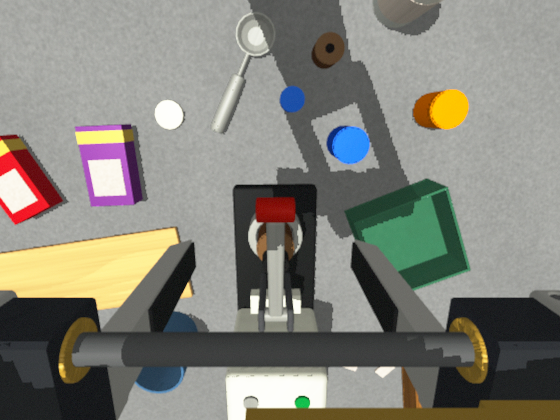

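View pics/s1.png

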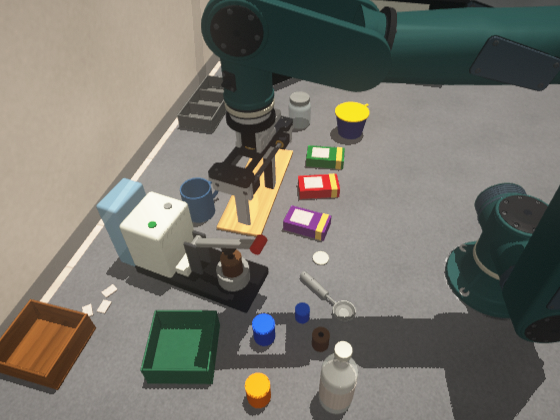

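Wrist view: the handle sits at (276,209), centred between the fingers, and the machine axis is upright in the picture, so the yaw is right. Checking the handle in depth.

Run:
```python
from h import *
s=load('wrist'); P=cloud(s); C=s['color'].astype(int)
m=(C[...,0]>110)&(C[...,1]<50)&(C[...,2]<50); m[:180]=0;m[240:]=0;m[:,:240]=0;m[:,310:]=0
h=P[m]; print(m.sum(),h.mean(0),h.min(0),h.max(0))
r=cv2.minAreaRect((h[:,:2]*1000).astype(np.float32));print(r)
# black base orientation
b=P[183:300,225:325].reshape(-1,3); b=b[abs(b[:,2]-.026)<.003]; r=cv2.minAreaRect((b[:,:2]*1000).astype(np.float32));print(r)
# ring
q=P[200:280,235:315].reshape(-1,3);q=q[abs(q[:,2]-.065)<.003]
from scipy.optimize import least_squares
q=q[np.hypot(q[:,0]-.573,q[:,1]-.167)<.045]
f=least_squares(lambda c:np.maximum(0,np.hypot(*(q[:,:2]-c).T)-.037)+np.maximum(0,.0258-np.hypot(*(q[:,:2]-c).T)),[.573,.167],loss='soft_l1',f_scale=.001);print(len(q),f.x)
```

```text
899 [nan nan nan] [nan nan nan] [nan nan nan]
((502.9608154296875, 178.37802124023438), (34.624698638916016, 20.675832748413086), 75.30162048339844)
((603.4330444335938, 163.36062622070312), (119.87123107910156, 181.63418579101562), 82.05699920654297)
514 [0.57572718 0.1673335 ]
```

>>> play_rows(
  steps=[
    {"x":0.003,"y":0.001,"z":-0.04,"rx":0,"ry":0,"rz":0.005,"hand":0.07},
    {"x":0,"y":0,"z":-0.04,"rx":0,"ry":0,"rz":0,"hand":0.07},
    {"x":0,"y":0,"z":-0.03,"rx":0,"ry":0,"rz":0,"hand":0.07},
    {"x":0,"y":0,"z":-0.014,"rx":0,"ry":0,"rz":0,"hand":0.07},
    {"x":0,"y":0,"z":0,"rx":0,"ry":0,"rz":0,"hand":0.03},
    {"x":0,"y":0,"z":0,"rx":0,"ry":0,"rz":0,"hand":0.03},
    {"x":0,"y":0,"z":0,"rx":0,"ry":0,"rz":0,"hand":0.03},
    {"x":0,"y":0,"z":0,"rx":0,"ry":0,"rz":0,"hand":0.03},
  ],
)

```text
time: 3.45
tool_pos: [0.5031, 0.1774, 0.1714]
ee_rot: [-1.574, -0.007, 1.429]
wrist_force: [1.5, 7.5, 0.3]
width: 0.0358
```

Run:
```python
from h import *
o=robot.get_obs(); print({k:np.round(v,4) for k,v in o.items()})
s=snap('wrist','w2'); s=snap('side','s2');crop(s,130,370,100,340,3,'s2c')
```

```text
{'time': np.float64(3.45), 'joint_positions': array([ 0.229 ,  0.0547,  1.4728,  0.0057,  1.6084, -1.1994]), 'qvel': array([ 0.0059,  0.0017, -0.0027, -0.0129,  0.0039, -0.002 ]), 'joint_torque': array([ -2.7122, -32.0958, -28.3948,  -1.699 ,   0.959 ,   0.0742]), 'tool_pos': array([0.5031, 0.1774, 0.1714]), 'ee_rot': array([-1.5741, -0.0074,  1.4286]), 'wrist_force': array([1.4522, 7.5305, 0.3219]), 'wrist_torque': array([ 1.2719, -0.4038,  0.0979]), 'width': np.float64(0.0358)}
```

View pics/s2c.png

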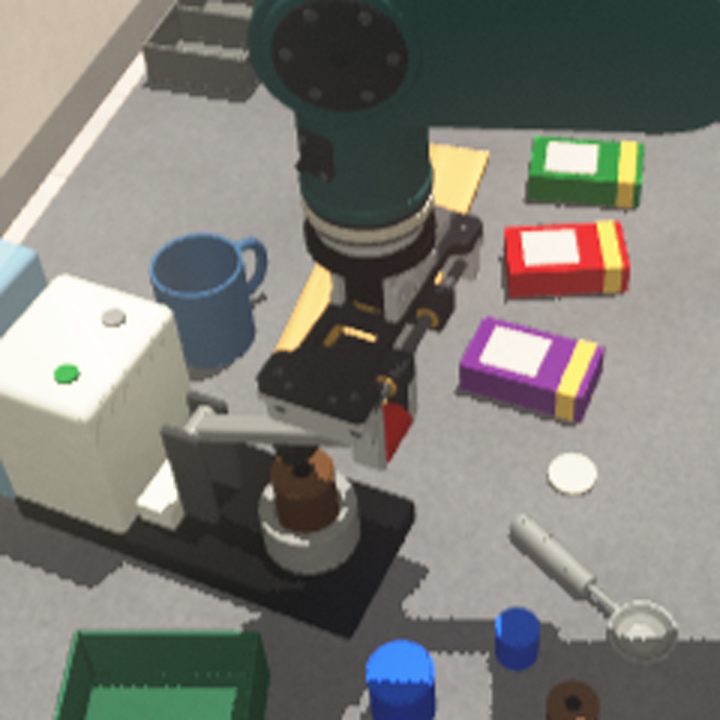

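Run:
```python
import numpy as np
q=np.r_[np.linspace(.40,1.75,17)]
for a,b in zip(q,q[1:]):
    d=170*(np.cos(a)-np.cos(b)); print('%.2f x %.1f y %.1f z %.1f'%(b,d*.990,-d*.139,170*(np.sin(b)-np.sin(a))))
```

```text
0.48 x 6.1 y -0.9 z 13.0
0.57 x 7.1 y -1.0 z 12.4
0.65 x 8.1 y -1.1 z 11.7
0.74 x 9.1 y -1.3 z 11.0
0.82 x 10.0 y -1.4 z 10.2
0.91 x 10.8 y -1.5 z 9.3
0.99 x 11.5 y -1.6 z 8.4
1.08 x 12.2 y -1.7 z 7.3
1.16 x 12.8 y -1.8 z 6.3
1.24 x 13.2 y -1.9 z 5.2
1.33 x 13.6 y -1.9 z 4.0
1.41 x 13.9 y -2.0 z 2.9
1.50 x 14.1 y -2.0 z 1.7
1.58 x 14.2 y -2.0 z 0.5
1.67 x 14.2 y -2.0 z -0.8
1.75 x 14.1 y -2.0 z -2.0
```

>>> play_rows(
  steps=[
    {"x":0.006,"y":0.0003,"z":0.013,"rx":0,"ry":0,"rz":0,"hand":0.03},
    {"x":0.007,"y":-0.001,"z":0.0124,"rx":0,"ry":0,"rz":0,"hand":0.03},
    {"x":0.008,"y":-0.0011,"z":0.0117,"rx":0,"ry":0,"rz":0,"hand":0.03},
    {"x":0.009,"y":-0.0013,"z":0.011,"rx":0,"ry":0,"rz":0,"hand":0.03},
    {"x":0.01,"y":-0.0014,"z":0.0102,"rx":0,"ry":0,"rz":0,"hand":0.03},
    {"x":0,"y":0,"z":0,"rx":0,"ry":0,"rz":0,"hand":0.03},
  ],
)

```text
time: 4.3
tool_pos: [0.5412, 0.1722, 0.2263]
ee_rot: [-1.566, -0.003, 1.429]
wrist_force: [0.7, 4.5, -5.5]
width: 0.0354
```

>>> play_rows(
  steps=[
    {"x":0.0108,"y":-0.0012,"z":0.0093,"rx":0,"ry":0,"rz":0,"hand":0.03},
    {"x":0.0115,"y":-0.0014,"z":0.0084,"rx":0,"ry":0,"rz":0,"hand":0.03},
    {"x":0.0122,"y":-0.0016,"z":0.0073,"rx":0,"ry":0,"rz":0,"hand":0.03},
    {"x":0.0128,"y":-0.0018,"z":0.0063,"rx":0,"ry":0,"rz":0,"hand":0.03},
    {"x":0.0132,"y":-0.0019,"z":0.0052,"rx":0,"ry":0,"rz":0,"hand":0.03},
    {"x":0,"y":0,"z":0,"rx":0,"ry":0,"rz":0,"hand":0.03},
  ],
)

```text
time: 5.05
tool_pos: [0.601, 0.164, 0.2629]
ee_rot: [-1.564, -0.002, 1.429]
wrist_force: [-3.0, 3.6, -2.7]
width: 0.0354
```

>>> play_rows(
  steps=[
    {"x":0.0136,"y":-0.0019,"z":0.004,"rx":0,"ry":0,"rz":0,"hand":0.03},
    {"x":0.0139,"y":-0.002,"z":0.0029,"rx":0,"ry":0,"rz":0,"hand":0.03},
    {"x":0.0141,"y":-0.002,"z":0.0017,"rx":0,"ry":0,"rz":0,"hand":0.03},
    {"x":0.0142,"y":-0.002,"z":0.0005,"rx":0,"ry":0,"rz":0,"hand":0.03},
    {"x":0.0142,"y":-0.002,"z":-0.0008,"rx":0,"ry":0,"rz":0,"hand":0.03},
    {"x":0,"y":0,"z":0,"rx":0,"ry":0,"rz":0,"hand":0.03},
  ],
)

```text
time: 5.8
tool_pos: [0.6722, 0.1542, 0.2738]
ee_rot: [-1.57, -0.003, 1.429]
wrist_force: [-1.4, 5.4, 1.5]
width: 0.0353
```

>>> play_rows(
  steps=[
    {"x":0.012,"y":-0.0017,"z":-0.0014,"rx":0,"ry":0,"rz":0,"hand":0.03},
    {"x":0.006,"y":-0.0008,"z":-0.001,"rx":0,"ry":0,"rz":0,"hand":0.03},
    {"x":0,"y":0,"z":0,"rx":0,"ry":0,"rz":0,"hand":0.03},
    {"x":0,"y":0,"z":0,"rx":0,"ry":0,"rz":0,"hand":0.03},
  ],
)

```text
time: 6.3
tool_pos: [0.6897, 0.1518, 0.2721]
ee_rot: [-1.571, -0.003, 1.43]
wrist_force: [-2.5, 4.5, 3.5]
width: 0.0349
```

>>> play_rows(
  steps=[
    {"x":0.005,"y":-0.0007,"z":-0.001,"rx":0,"ry":0,"rz":0,"hand":0.03},
    {"x":0,"y":0,"z":0,"rx":0,"ry":0,"rz":0,"hand":0.03},
  ],
)

```text
time: 6.55
tool_pos: [0.6944, 0.1511, 0.2713]
ee_rot: [-1.57, -0.003, 1.43]
wrist_force: [-3.2, 4.3, 3.0]
width: 0.0347
```

>>> play_rows(
  steps=[
    {"x":0.004,"y":-0.0005,"z":-0.001,"rx":0,"ry":0,"rz":0,"hand":0.03},
    {"x":0.003,"y":-0.0004,"z":-0.001,"rx":0,"ry":0,"rz":0,"hand":0.03},
    {"x":0,"y":0,"z":0,"rx":0,"ry":0,"rz":0,"hand":0.03},
  ],
)

```text
time: 6.92
tool_pos: [0.7015, 0.1501, 0.2699]
ee_rot: [-1.572, -0.003, 1.43]
wrist_force: [-3.2, 4.9, 4.8]
width: 0.0351
```

Run:
```python
from h import *
s=snap('side','s3');crop(s,100,340,60,300,3,'s3c');s=snap('wrist','w3')
```

```text
(no output)
```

View pics/s3c.png

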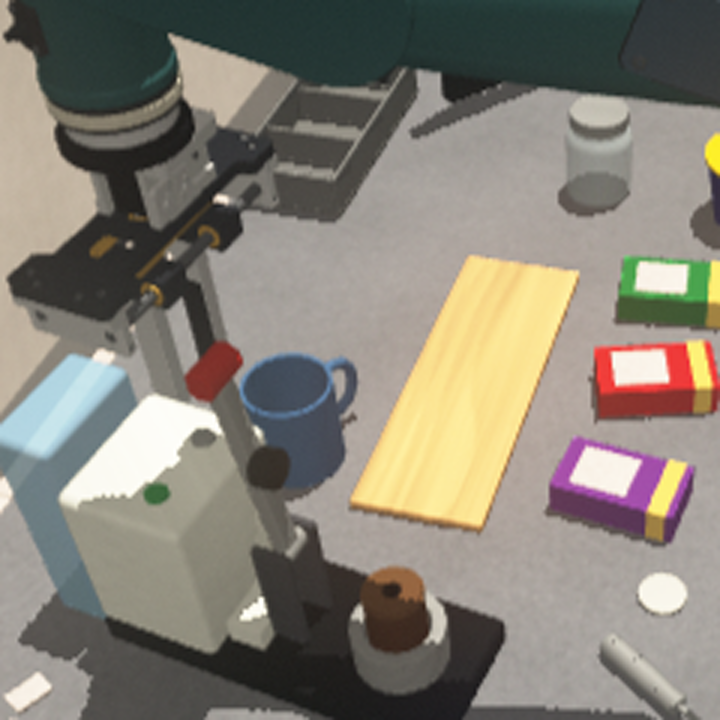

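View pics/w3.png

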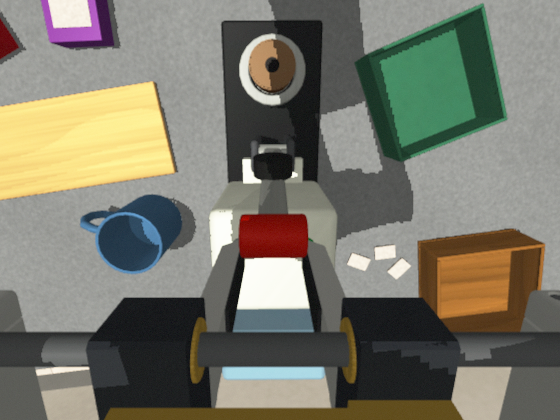

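Run:
```python
from h import *
for cam,box in(('wrist',(200,270,225,320)),('side',(160,200,155,190))):
    s=load(cam); P=cloud(s); C=s['color'].astype(int); v0,v1,u0,u1=box
    m=np.zeros(C.shape[:2],bool); m[v0:v1,u0:u1]=True
    m&=(C[...,0]>70)&(C[...,1]<50)&(C[...,2]<50)&np.isfinite(P[...,0])
    h=P[m]; print(cam,m.sum(),np.median(h,0),np.percentile(h,3,0),np.percentile(h,97,0))
s=load('wrist');P=cloud(s);q=P[30:110,230:315].reshape(-1,3)
from scipy.optimize import least_squares
t=q[abs(q[:,2]-.105)<.004]; print('brown top',len(t),t.mean(0), cv2.minAreaRect((t[:,:2]*1000).astype(np.float32)))
q=q[abs(q[:,2]-.065)<.003]
f=least_squares(lambda c:np.maximum(0,np.hypot(*(q[:,:2]-c).T)-.037)+np.maximum(0,.0258-np.hypot(*(q[:,:2]-c).T)),[.573,.167],loss='soft_l1',f_scale=.001);print(len(q),f.x)
```

```text
wrist 2866 [0.67995927 0.15355707 0.29404758] [0.67129794 0.13720725 0.28575697] [0.69239498 0.16985275 0.29636175]
side 103 [0.67878668 0.14900968 0.29312433] [0.67304056 0.13869198 0.28268288] [0.69017073 0.16412524 0.29733555]
brown top 1883 [0.57328129 0.16776303 0.10649061] ((573.330810546875, 167.8048095703125), (45.55327606201172, 46.24406433105469), 33.260169982910156)
1621 [0.572454   0.16813397]
```

>>> play_rows(
  steps=[
    {"x":0,"y":0,"z":0,"rx":0,"ry":0,"rz":0,"hand":0.06},
    {"x":0,"y":0,"z":0,"rx":0,"ry":0,"rz":0,"hand":0.06},
    {"x":0,"y":0,"z":0.04,"rx":0,"ry":0,"rz":0,"hand":0.06},
    {"x":-0.03,"y":0.004,"z":0.01,"rx":0,"ry":0,"rz":0,"hand":0.01},
    {"x":-0.03,"y":0.004,"z":0,"rx":0,"ry":0,"rz":0,"hand":0},
    {"x":0,"y":0,"z":-0.02,"rx":0,"ry":0,"rz":0,"hand":0},
    {"x":0,"y":0,"z":-0.03,"rx":0,"ry":0,"rz":0,"hand":0},
    {"x":0,"y":0,"z":0,"rx":0,"ry":0,"rz":0,"hand":0},
  ],
)

```text
time: 8.02
tool_pos: [0.6411, 0.1552, 0.2636]
ee_rot: [-1.564, 0.003, 1.426]
wrist_force: [-0.2, -0.5, -0.0]
width: 0.0138
```

>>> play_rows(
  steps=[
    {"x":0.01,"y":-0.001,"z":0,"rx":0,"ry":0,"rz":0,"hand":0},
    {"x":0.006,"y":-0.001,"z":0,"rx":0,"ry":0,"rz":0,"hand":0},
    {"x":0.004,"y":-0.001,"z":0,"rx":0,"ry":0,"rz":0,"hand":0},
    {"x":0,"y":0,"z":0,"rx":0,"ry":0,"rz":0,"hand":0},
  ],
)

```text
time: 8.52
tool_pos: [0.663, 0.1529, 0.2679]
ee_rot: [-1.572, -0.0, 1.427]
wrist_force: [0.8, -0.7, -0.8]
width: 0.0008
```

>>> play_rows(
  steps=[
    {"x":0.004,"y":-0.0005,"z":0,"rx":0,"ry":0,"rz":0,"hand":0},
    {"x":0.003,"y":-0.0005,"z":0,"rx":0,"ry":0,"rz":0,"hand":0},
    {"x":0,"y":0,"z":0,"rx":0,"ry":0,"rz":0,"hand":0},
  ],
)

```text
time: 8.9
tool_pos: [0.6671, 0.1524, 0.2676]
ee_rot: [-1.565, 0.001, 1.428]
wrist_force: [-8.0, -0.2, 1.6]
width: 0.0009
```

>>> play_rows(
  steps=[
    {"x":0.003,"y":-0.0005,"z":0,"rx":0,"ry":0,"rz":0,"hand":0},
    {"x":0.002,"y":0,"z":0,"rx":0,"ry":0,"rz":0,"hand":0},
    {"x":0,"y":0,"z":0,"rx":0,"ry":0,"rz":0,"hand":0},
  ],
)

```text
time: 9.28
tool_pos: [0.6672, 0.1524, 0.2677]
ee_rot: [-1.554, 0.003, 1.429]
wrist_force: [-19.9, -0.2, 4.0]
width: 0.0007
```

>>> play_rows(
  steps=[
    {"x":-0.03,"y":0.004,"z":0,"rx":0,"ry":0,"rz":0,"hand":0.0},
    {"x":-0.04,"y":0.006,"z":0,"rx":0,"ry":0,"rz":0,"hand":0.075},
    {"x":-0.031,"y":0.006,"z":0,"rx":0,"ry":0,"rz":0,"hand":0.075},
    {"x":0,"y":0,"z":-0.05,"rx":0,"ry":0,"rz":0,"hand":0.075},
    {"x":0,"y":0,"z":-0.05,"rx":0,"ry":0,"rz":0,"hand":0.075},
    {"x":0,"y":0,"z":-0.03,"rx":0,"ry":0,"rz":0,"hand":0.075},
    {"x":0,"y":0,"z":0,"rx":0,"ry":0,"rz":0,"hand":0.075},
  ],
)

```text
time: 10.15
tool_pos: [0.5718, 0.1671, 0.1342]
ee_rot: [-1.566, 0.002, 1.427]
wrist_force: [0.1, -0.7, 0.1]
width: 0.057
```

Run:
```python
from h import *
s=snap('side','s4');crop(s,130,330,120,320,3,'s4c');s=snap('wrist','w4')
```

```text
(no output)
```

View pics/s4c.png

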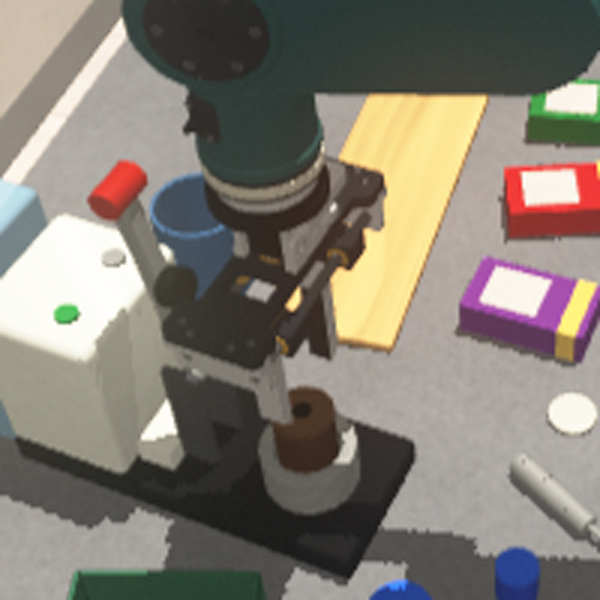

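View pics/w4.png

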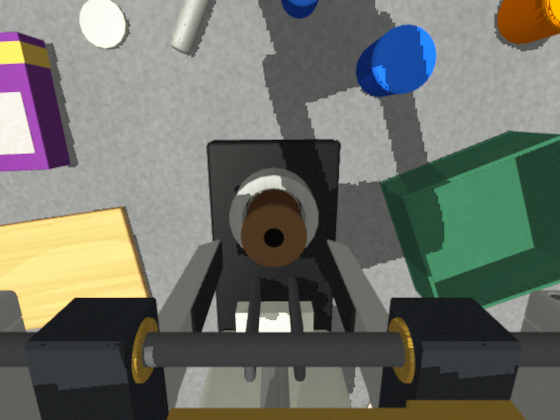

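>>> play_rows(
  steps=[
    {"x":0.001,"y":0,"z":0,"rx":0,"ry":0,"rz":0,"hand":0.075},
    {"x":0,"y":0,"z":-0.02,"rx":0,"ry":0,"rz":0,"hand":0.075},
    {"x":0,"y":0,"z":-0.025,"rx":0,"ry":0,"rz":0,"hand":0.075},
    {"x":0,"y":0,"z":-0.017,"rx":0,"ry":0,"rz":0,"hand":0.075},
    {"x":0,"y":0,"z":0,"rx":0,"ry":0,"rz":0,"hand":0.075},
    {"x":0,"y":0,"z":0,"rx":0,"ry":0,"rz":0,"hand":0.04},
    {"x":0,"y":0,"z":0,"rx":0,"ry":0,"rz":0,"hand":0.04},
    {"x":0,"y":0,"z":0,"rx":0,"ry":0,"rz":0,"hand":0.04},
  ],
)

```text
time: 11.25
tool_pos: [0.5749, 0.1676, 0.0764]
ee_rot: [-1.572, -0.001, 1.427]
wrist_force: [-0.1, 0.2, -0.7]
width: 0.0482
```

>>> play_rows(
  steps=[
    {"x":0,"y":0,"z":0,"rx":0,"ry":0,"rz":0,"hand":0.04},
    {"x":0,"y":0,"z":0,"rx":0,"ry":0,"rz":0,"hand":0.04},
  ],
)

```text
time: 11.5
tool_pos: [0.5748, 0.1677, 0.076]
ee_rot: [-1.572, -0.001, 1.427]
wrist_force: [0.7, -0.1, 1.3]
width: 0.0455
```

>>> play_rows(
  steps=[
    {"x":0,"y":0,"z":0.03,"rx":0,"ry":0,"rz":0,"hand":0.04},
    {"x":0,"y":0,"z":0.05,"rx":0,"ry":0,"rz":0,"hand":0.04},
    {"x":0.01,"y":0.046,"z":0.03,"rx":0,"ry":0,"rz":0,"hand":0.04},
    {"x":0.01,"y":0.046,"z":0,"rx":0,"ry":0,"rz":0,"hand":0.04},
    {"x":0.01,"y":0.046,"z":0,"rx":0,"ry":0,"rz":0,"hand":0.04},
    {"x":0.01,"y":0.046,"z":0,"rx":0,"ry":0,"rz":0,"hand":0.04},
    {"x":0,"y":0,"z":0,"rx":0,"ry":0,"rz":0,"hand":0.04},
    {"x":0,"y":0,"z":0,"rx":0,"ry":0,"rz":0,"hand":0.04},
  ],
)

```text
time: 12.5
tool_pos: [0.6141, 0.3511, 0.1848]
ee_rot: [-1.57, 0.001, 1.427]
wrist_force: [-0.6, 1.0, -0.1]
width: 0.0454
```

>>> play_rows(
  steps=[
    {"x":0,"y":0,"z":-0.05,"rx":0,"ry":0,"rz":0,"hand":0.04},
    {"x":0,"y":0,"z":-0.05,"rx":0,"ry":0,"rz":0,"hand":0.04},
    {"x":0,"y":0,"z":-0.03,"rx":0,"ry":0,"rz":0,"hand":0.04},
    {"x":0,"y":0,"z":0,"rx":0,"ry":0,"rz":0,"hand":0.04},
    {"x":0,"y":0,"z":0,"rx":0,"ry":0,"rz":0,"hand":0.04},
  ],
)

```text
time: 13.12
tool_pos: [0.6155, 0.351, 0.0579]
ee_rot: [-1.574, -0.002, 1.426]
wrist_force: [1.2, -1.2, -0.5]
width: 0.0455
```

>>> play_rows(
  steps=[
    {"x":0,"y":0,"z":-0.015,"rx":0,"ry":0,"rz":0,"hand":0.04},
    {"x":0,"y":0,"z":-0.003,"rx":0,"ry":0,"rz":0,"hand":0.04},
    {"x":0,"y":0,"z":0,"rx":0,"ry":0,"rz":0,"hand":0.04},
  ],
)

```text
time: 13.5
tool_pos: [0.6141, 0.3515, 0.0371]
ee_rot: [-1.57, 0.0, 1.427]
wrist_force: [-1.0, 0.2, 0.0]
width: 0.0458
```

>>> play_rows(
  steps=[
    {"x":0,"y":0,"z":0,"rx":0,"ry":0,"rz":0,"hand":0.07},
    {"x":0,"y":0,"z":0,"rx":0,"ry":0,"rz":0,"hand":0.07},
    {"x":0,"y":0,"z":0,"rx":0,"ry":0,"rz":0,"hand":0.07},
    {"x":0,"y":0,"z":0.04,"rx":0,"ry":0,"rz":0,"hand":0.07},
    {"x":0,"y":0,"z":0.06,"rx":0,"ry":0,"rz":0,"hand":0.075},
    {"x":0,"y":0,"z":0.05,"rx":0,"ry":0,"rz":0,"hand":0.075},
    {"x":-0.03,"y":-0.01,"z":0,"rx":0,"ry":0,"rz":0,"hand":0.075},
    {"x":0,"y":0,"z":0,"rx":0,"ry":0,"rz":0,"hand":0.075},
  ],
)

```text
time: 14.5
tool_pos: [0.5833, 0.3415, 0.1888]
ee_rot: [-1.572, -0.001, 1.428]
wrist_force: [-0.5, -0.3, 0.3]
width: 0.0748
```

Run:
```python
from h import *
s=snap('side','s5');s=snap('wrist','w5')
P=cloud(s);C=s['color'].astype(int)
m=(C[...,2]>C[...,0]+70)&(abs(P[...,2]-.06)<.006); q=P[m];q=q[np.hypot(q[:,0]-.465,q[:,1]-.278)<.05]
print(len(q),cv2.minEnclosingCircle((q[:,:2]*1000).astype(np.float32)),q.mean(0))
```

```text
2273 ((467.6828308105469, 279.30816650390625), 23.52747344970703) [0.46743859 0.28012258 0.06141813]
```

View pics/w5.png

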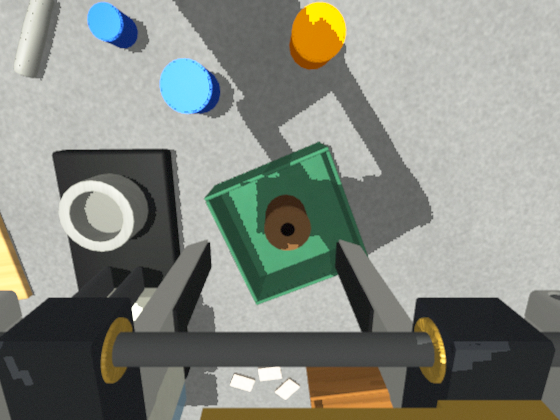

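View pics/s5.png

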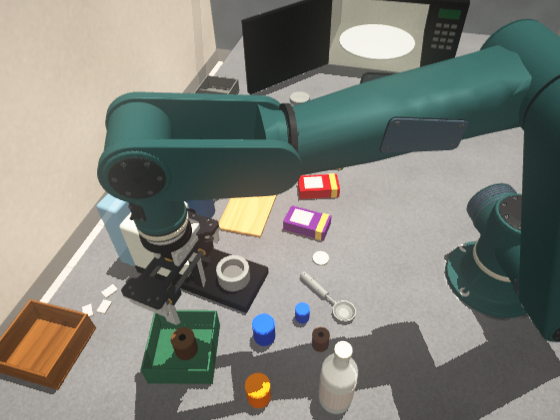

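>>> play_rows(
  steps=[
    {"x":-0.06,"y":-0.031,"z":0,"rx":0,"ry":0,"rz":0,"hand":0.075},
    {"x":-0.056,"y":-0.031,"z":0,"rx":0,"ry":0,"rz":0,"hand":0.075},
    {"x":0,"y":0,"z":-0.02,"rx":0,"ry":0,"rz":0,"hand":0.075},
    {"x":0,"y":0,"z":-0.04,"rx":0,"ry":0,"rz":0,"hand":0.075},
    {"x":0,"y":0,"z":0,"rx":0,"ry":0,"rz":0,"hand":0.075},
    {"x":0,"y":0,"z":0,"rx":0,"ry":0,"rz":0,"hand":0.075},
  ],
)

```text
time: 15.35
tool_pos: [0.4751, 0.2829, 0.1281]
ee_rot: [-1.571, -0.0, 1.427]
wrist_force: [0.5, 0.2, 0.4]
width: 0.0748
```

Run:
```python
from h import *
s=snap('wrist','w6')
P=cloud(s);C=s['color'].astype(int)
m=(C[...,2]>C[...,0]+70)&(abs(P[...,2]-.06)<.006); q=P[m];q=q[np.hypot(q[:,0]-.465,q[:,1]-.278)<.05]
print(len(q),cv2.minEnclosingCircle((q[:,:2]*1000).astype(np.float32)),q.mean(0))
```

```text
2550 ((467.66473388671875, 279.7117919921875), 23.555822372436523) [0.46638426 0.27977637 0.06143242]
```

View pics/w6.png

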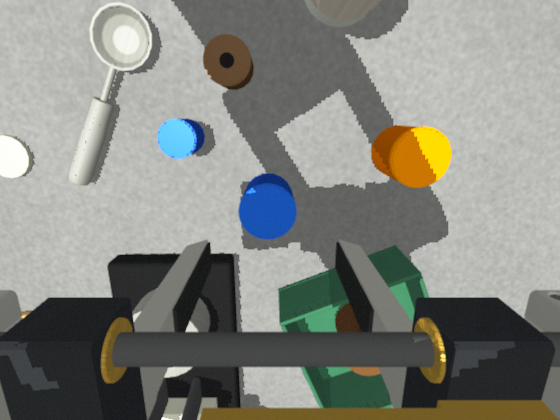

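>>> play_rows(
  steps=[
    {"x":-0.008,"y":-0.003,"z":0,"rx":0,"ry":0,"rz":0,"hand":0.075},
    {"x":0,"y":0,"z":-0.04,"rx":0,"ry":0,"rz":0,"hand":0.075},
    {"x":0,"y":0,"z":-0.04,"rx":0,"ry":0,"rz":0,"hand":0.075},
    {"x":0,"y":0,"z":-0.017,"rx":0,"ry":0,"rz":0,"hand":0.075},
    {"x":0,"y":0,"z":0,"rx":0,"ry":0,"rz":0,"hand":0.075},
    {"x":0,"y":0,"z":0,"rx":0,"ry":0,"rz":0,"hand":0.04},
    {"x":0,"y":0,"z":0,"rx":0,"ry":0,"rz":0,"hand":0.04},
    {"x":0,"y":0,"z":0,"rx":0,"ry":0,"rz":0,"hand":0.04},
  ],
)

```text
time: 16.4
tool_pos: [0.4669, 0.2799, 0.0317]
ee_rot: [-1.573, -0.001, 1.427]
wrist_force: [-0.9, -0.4, -0.4]
width: 0.0486
```

>>> play_rows(
  steps=[
    {"x":0,"y":0,"z":0,"rx":0,"ry":0,"rz":0,"hand":0.04},
    {"x":0,"y":0,"z":0,"rx":0,"ry":0,"rz":0,"hand":0.04},
    {"x":0,"y":0,"z":0,"rx":0,"ry":0,"rz":0,"hand":0.04},
  ],
)

```text
time: 16.77
tool_pos: [0.4668, 0.2798, 0.0315]
ee_rot: [-1.572, -0.001, 1.427]
wrist_force: [0.3, -0.5, 4.7]
width: 0.0453
```

>>> play_rows(
  steps=[
    {"x":0,"y":0,"z":0.03,"rx":0,"ry":0,"rz":0,"hand":0.04},
    {"x":0,"y":0,"z":0.05,"rx":0,"ry":0,"rz":0,"hand":0.04},
    {"x":0.02,"y":-0.02,"z":0.05,"rx":0,"ry":0,"rz":0,"hand":0.04},
    {"x":0.03,"y":-0.03,"z":0,"rx":0,"ry":0,"rz":0,"hand":0.04},
    {"x":0.03,"y":-0.03,"z":0,"rx":0,"ry":0,"rz":0,"hand":0.04},
    {"x":0.027,"y":-0.032,"z":0,"rx":0,"ry":0,"rz":0,"hand":0.04},
    {"x":0,"y":0,"z":0,"rx":0,"ry":0,"rz":0,"hand":0.04},
    {"x":0,"y":0,"z":-0.02,"rx":0,"ry":0,"rz":0,"hand":0.04},
  ],
)

```text
time: 17.77
tool_pos: [0.5738, 0.1679, 0.1413]
ee_rot: [-1.573, -0.002, 1.426]
wrist_force: [1.0, 0.3, -0.6]
width: 0.0455
```

>>> play_rows(
  steps=[
    {"x":0,"y":0,"z":-0.02,"rx":0,"ry":0,"rz":0,"hand":0.04},
    {"x":0,"y":0,"z":0,"rx":0,"ry":0,"rz":0,"hand":0.04},
    {"x":0,"y":0,"z":0,"rx":0,"ry":0,"rz":0,"hand":0.04},
  ],
)

```text
time: 18.15
tool_pos: [0.5729, 0.1682, 0.1209]
ee_rot: [-1.571, -0.0, 1.428]
wrist_force: [0.8, -0.2, -0.2]
width: 0.0455
```

Run:
```python
from h import *
s=snap('wrist','w7');s=snap('side','s7');crop(s,130,330,120,320,3,'s7c');s=load('wrist')
P=cloud(s);q=P[120:300,200:350].reshape(-1,3)
from scipy.optimize import least_squares
q=q[abs(q[:,2]-.065)<.003]
f=least_squares(lambda c:np.maximum(0,np.hypot(*(q[:,:2]-c).T)-.037)+np.maximum(0,.0258-np.hypot(*(q[:,:2]-c).T)),[.573,.167],loss='soft_l1',f_scale=.001);print(len(q),f.x)
C=s['color'].astype(int)
z=P[...,2]; m=(C[...,2]>C[...,0]+60)&(np.hypot(P[...,0]-.574,P[...,1]-.168)<.04); h=P[m]; t=h[h[:,2]>np.percentile(h[:,2],95)-.003]; print(len(t),t.mean(0),cv2.minEnclosingCircle((t[:,:2]*1000).astype(np.float32)))
```

```text
2288 [0.57351018 0.16790234]
5489 [0.57242963 0.16849292 0.15102516] ((573.7520751953125, 168.3322296142578), 23.529802322387695)
```

View pics/w7.png

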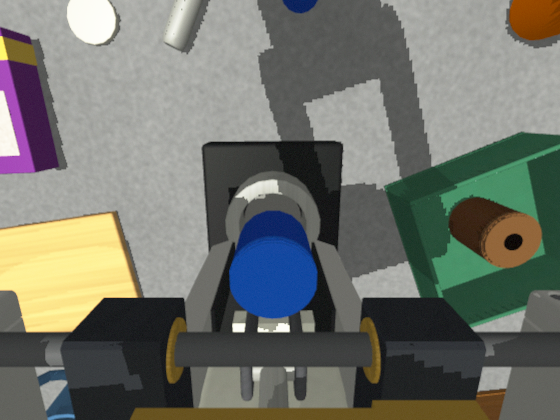

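View pics/s7c.png

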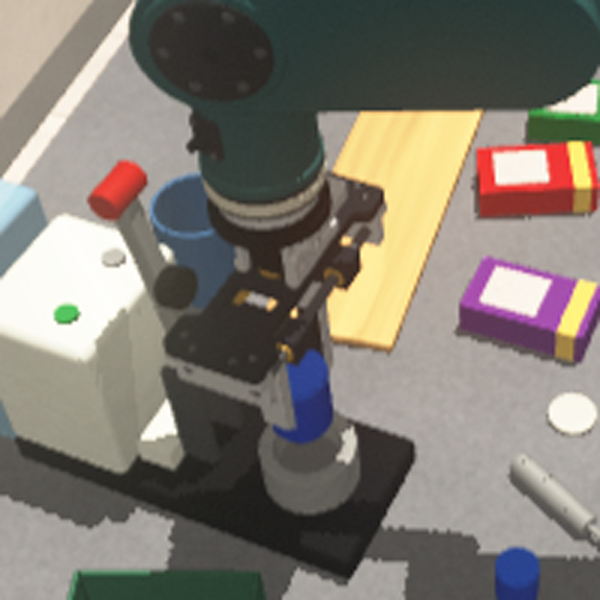

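>>> play_rows(
  steps=[
    {"x":0.0005,"y":0,"z":-0.02,"rx":0,"ry":0,"rz":0,"hand":0.04},
    {"x":0,"y":0,"z":-0.012,"rx":0,"ry":0,"rz":0,"hand":0.04},
    {"x":0,"y":0,"z":-0.01,"rx":0,"ry":0,"rz":0,"hand":0.04},
    {"x":0,"y":0,"z":0,"rx":0,"ry":0,"rz":0,"hand":0.04},
    {"x":0,"y":0,"z":0,"rx":0,"ry":0,"rz":0,"hand":0.04},
  ],
)

```text
time: 18.88
tool_pos: [0.574, 0.1676, 0.079]
ee_rot: [-1.572, -0.0, 1.427]
wrist_force: [-0.1, -0.1, -0.4]
width: 0.0457
```

>>> play_rows(
  steps=[
    {"x":0,"y":0,"z":-0.002,"rx":0,"ry":0,"rz":0,"hand":0.04},
    {"x":0,"y":0,"z":0,"rx":0,"ry":0,"rz":0,"hand":0.07},
    {"x":0,"y":0,"z":0,"rx":0,"ry":0,"rz":0,"hand":0.07},
    {"x":0,"y":0,"z":0,"rx":0,"ry":0,"rz":0,"hand":0.07},
    {"x":0,"y":0,"z":0.03,"rx":0,"ry":0,"rz":0,"hand":0.07},
    {"x":0,"y":0,"z":0.06,"rx":0,"ry":0,"rz":0,"hand":0.07},
    {"x":0,"y":0,"z":0.06,"rx":0,"ry":0,"rz":0,"hand":0.07},
    {"x":0,"y":0,"z":0.05,"rx":0,"ry":0,"rz":0,"hand":0.07},
  ],
)

```text
time: 19.88
tool_pos: [0.5738, 0.1676, 0.2796]
ee_rot: [-1.573, -0.001, 1.427]
wrist_force: [1.2, -0.1, -0.4]
width: 0.0699
```

Run:
```python
from h import *
s=snap('wrist','w8');s=snap('side','s8');crop(s,130,330,120,320,3,'s8c');s=load('wrist')
P=cloud(s);C=s['color'].astype(int)
m=(C[...,2]>C[...,0]+60)&(np.hypot(P[...,0]-.574,P[...,1]-.168)<.04); h=P[m]; t=h[h[:,2]>np.percentile(h[:,2],95)-.003]; print(len(t),t.mean(0),cv2.minEnclosingCircle((t[:,:2]*1000).astype(np.float32)))
```

```text
1218 [0.57416304 0.16751199 0.10657665] ((574.3794555664062, 167.491943359375), 23.235506057739258)
```

View pics/s8c.png

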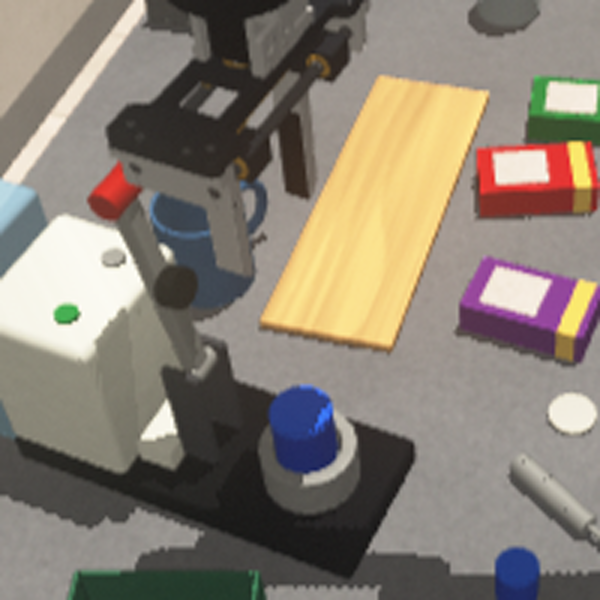

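View pics/w8.png

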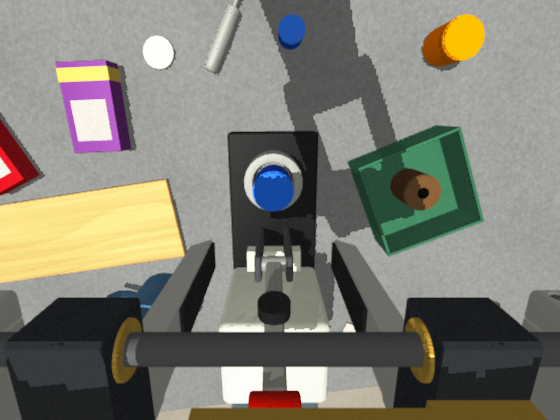

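>>> play_rows(
  steps=[
    {"x":0,"y":0,"z":0.05,"rx":0,"ry":0,"rz":0,"hand":0.07},
    {"x":0.05,"y":-0.007,"z":0,"rx":0,"ry":0,"rz":0,"hand":0.07},
    {"x":0.05,"y":-0.008,"z":0,"rx":0,"ry":0,"rz":0,"hand":0.07},
    {"x":0.011,"y":-0.002,"z":0,"rx":0,"ry":0,"rz":0,"hand":0.07},
    {"x":0,"y":0,"z":0,"rx":0,"ry":0,"rz":0,"hand":0.07},
    {"x":0,"y":0,"z":0,"rx":0,"ry":0,"rz":0,"hand":0.07},
  ],
)

```text
time: 20.72
tool_pos: [0.6841, 0.1508, 0.3266]
ee_rot: [-1.571, -0.0, 1.427]
wrist_force: [0.6, -0.2, 0.2]
width: 0.07
```

Run:
```python
from h import *
s=snap('wrist','w9');P=cloud(s);C=s['color'].astype(int)
m=(C[...,0]>70)&(C[...,1]<60)&(C[...,2]<60)&(np.hypot(P[...,0]-.685,P[...,1]-.151)<.05)&(P[...,2]>.25)
h=P[m];print(m.sum(),np.median(h,0),np.percentile(h,2,0),np.percentile(h,98,0),cv2.minAreaRect((h[:,:2]*1000).astype(np.float32)))
```

```text
1562 [0.68365781 0.15306524 0.29332855] [0.67456881 0.13617633 0.28453824] [0.69694717 0.16998385 0.29598128] ((675.2837524414062, 155.4208984375), (80.26788330078125, 45.9145622253418), 81.32199096679688)
```

View pics/w9.png

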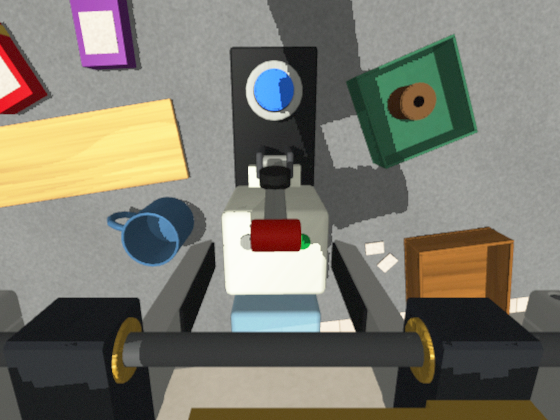

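>>> play_rows(
  steps=[
    {"x":0.002,"y":0.001,"z":-0.03,"rx":0,"ry":0,"rz":0,"hand":0.07},
    {"x":0,"y":0,"z":-0.03,"rx":0,"ry":0,"rz":0,"hand":0.07},
    {"x":0,"y":0,"z":0,"rx":0,"ry":0,"rz":0,"hand":0.07},
    {"x":0,"y":0,"z":0,"rx":0,"ry":0,"rz":0,"hand":0.03},
    {"x":0,"y":0,"z":0,"rx":0,"ry":0,"rz":0,"hand":0.03},
    {"x":0,"y":0,"z":0,"rx":0,"ry":0,"rz":0,"hand":0.03},
    {"x":0,"y":0,"z":0,"rx":0,"ry":0,"rz":0,"hand":0.03},
    {"x":0,"y":0,"z":0,"rx":0,"ry":0,"rz":0,"hand":0.03},
  ],
)

```text
time: 21.78
tool_pos: [0.687, 0.1522, 0.2675]
ee_rot: [-1.573, -0.002, 1.428]
wrist_force: [0.6, 3.0, 2.4]
width: 0.0358
```

Run:
```python
import numpy as np
q=np.r_[np.linspace(1.74,0.18,19)]
for a,b in zip(q,q[1:]):
    d=170*(np.cos(a)-np.cos(b)); print('%.2f x %.1f y %.1f z %.1f'%(b,d*.990,-d*.139,170*(np.sin(b)-np.sin(a))))
```

```text
1.65 x -14.5 y 2.0 z 1.8
1.57 x -14.6 y 2.0 z 0.6
1.48 x -14.6 y 2.0 z -0.7
1.39 x -14.5 y 2.0 z -2.0
1.31 x -14.2 y 2.0 z -3.2
1.22 x -13.9 y 2.0 z -4.5
1.13 x -13.5 y 1.9 z -5.7
1.05 x -12.9 y 1.8 z -6.8
0.96 x -12.3 y 1.7 z -7.9
0.87 x -11.6 y 1.6 z -9.0
0.79 x -10.8 y 1.5 z -9.9
0.70 x -9.9 y 1.4 z -10.8
0.61 x -8.9 y 1.2 z -11.7
0.53 x -7.9 y 1.1 z -12.4
0.44 x -6.8 y 1.0 z -13.0
0.35 x -5.6 y 0.8 z -13.6
0.27 x -4.4 y 0.6 z -14.0
0.18 x -3.2 y 0.5 z -14.4
```

>>> play_rows(
  steps=[
    {"x":-0.0145,"y":0.002,"z":0.0018,"rx":0,"ry":0,"rz":0,"hand":0.03},
    {"x":-0.0146,"y":0.002,"z":0.0006,"rx":0,"ry":0,"rz":0,"hand":0.03},
    {"x":-0.0146,"y":0.002,"z":-0.0007,"rx":0,"ry":0,"rz":0,"hand":0.03},
    {"x":-0.0145,"y":0.002,"z":-0.002,"rx":0,"ry":0,"rz":0,"hand":0.03},
    {"x":-0.0142,"y":0.002,"z":-0.0032,"rx":0,"ry":0,"rz":0,"hand":0.03},
    {"x":-0.0139,"y":0.002,"z":-0.0045,"rx":0,"ry":0,"rz":0,"hand":0.03},
    {"x":0,"y":0,"z":0,"rx":0,"ry":0,"rz":0,"hand":0.03},
  ],
)

```text
time: 22.65
tool_pos: [0.6013, 0.164, 0.2609]
ee_rot: [-1.577, -0.002, 1.427]
wrist_force: [2.5, 2.0, 6.9]
width: 0.0355
```

>>> play_rows(
  steps=[
    {"x":-0.0135,"y":0.0019,"z":-0.0057,"rx":0,"ry":0,"rz":0,"hand":0.03},
    {"x":-0.0129,"y":0.0018,"z":-0.0068,"rx":0,"ry":0,"rz":0,"hand":0.03},
    {"x":-0.0123,"y":0.0017,"z":-0.0079,"rx":0,"ry":0,"rz":0,"hand":0.03},
    {"x":-0.0116,"y":0.0016,"z":-0.009,"rx":0,"ry":0,"rz":0,"hand":0.03},
    {"x":-0.0108,"y":0.0015,"z":-0.0099,"rx":0,"ry":0,"rz":0,"hand":0.03},
    {"x":-0.0099,"y":0.0014,"z":-0.0108,"rx":0,"ry":0,"rz":0,"hand":0.03},
    {"x":0,"y":0,"z":0,"rx":0,"ry":0,"rz":0,"hand":0.03},
  ],
)

```text
time: 23.52
tool_pos: [0.5269, 0.1742, 0.2108]
ee_rot: [-1.568, -0.001, 1.428]
wrist_force: [-8.1, 1.9, 11.0]
width: 0.0358
```

>>> play_rows(
  steps=[
    {"x":-0.0075,"y":0.0012,"z":-0.0125,"rx":0,"ry":0,"rz":0,"hand":0.03},
    {"x":-0.0068,"y":0.0011,"z":-0.013,"rx":0,"ry":0,"rz":0,"hand":0.03},
    {"x":-0.006,"y":0.001,"z":-0.0135,"rx":0,"ry":0,"rz":0,"hand":0.03},
    {"x":-0.005,"y":0.0008,"z":-0.0138,"rx":0,"ry":0,"rz":0,"hand":0.03},
    {"x":0,"y":0,"z":0,"rx":0,"ry":0,"rz":0,"hand":0.03},
    {"x":0,"y":0,"z":0,"rx":0,"ry":0,"rz":0,"hand":0.03},
  ],
)

```text
time: 24.28
tool_pos: [0.4994, 0.1779, 0.1551]
ee_rot: [-1.559, 0.002, 1.428]
wrist_force: [-11.5, 0.7, 5.9]
width: 0.0357
```

Run:
```python
from h import *
s=snap('side','s10');crop(s,130,330,120,320,3,'s10c')
```

```text
(no output)
```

View pics/s10c.png

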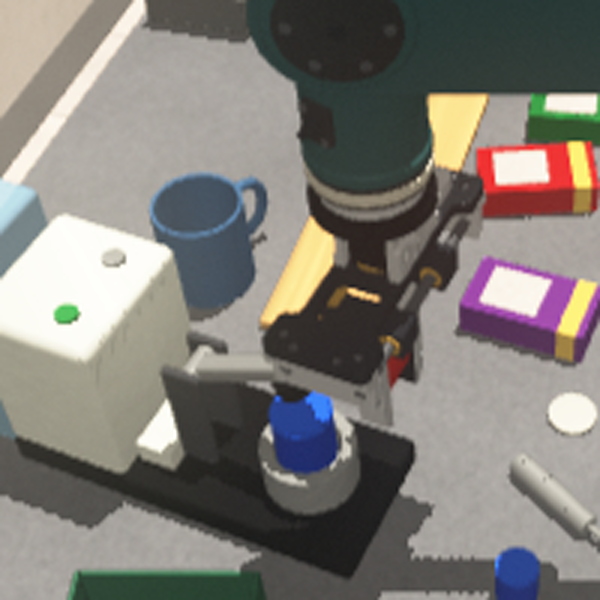

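>>> play_rows(
  steps=[
    {"x":-0.006,"y":0.0008,"z":-0.014,"rx":0,"ry":0,"rz":0,"hand":0.03},
    {"x":-0.004,"y":0.0006,"z":-0.0143,"rx":0,"ry":0,"rz":0,"hand":0.03},
    {"x":-0.003,"y":0.0004,"z":-0.0145,"rx":0,"ry":0,"rz":0,"hand":0.03},
    {"x":0,"y":0,"z":0,"rx":0,"ry":0,"rz":0,"hand":0.03},
    {"x":0,"y":0,"z":0,"rx":0,"ry":0,"rz":0,"hand":0.03},
  ],
)

```text
time: 24.95
tool_pos: [0.4887, 0.1794, 0.1111]
ee_rot: [-1.564, 0.001, 1.427]
wrist_force: [-5.8, 1.7, -2.7]
width: 0.0362
```

>>> play_rows(
  steps=[
    {"x":-0.001,"y":0.0002,"z":-0.008,"rx":0,"ry":0,"rz":0,"hand":0.03},
    {"x":0,"y":0,"z":-0.005,"rx":0,"ry":0,"rz":0,"hand":0.03},
    {"x":0,"y":0,"z":0,"rx":0,"ry":0,"rz":0,"hand":0.03},
    {"x":0,"y":0,"z":0,"rx":0,"ry":0,"rz":0,"hand":0.03},
  ],
)

```text
time: 25.45
tool_pos: [0.4879, 0.1795, 0.0997]
ee_rot: [-1.565, 0.001, 1.427]
wrist_force: [-8.4, 1.3, 3.3]
width: 0.0359
```

Run:
```python
from h import *
s=snap('side','s11');crop(s,130,330,120,320,3,'s11c')
```

```text
(no output)
```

View pics/s11c.png

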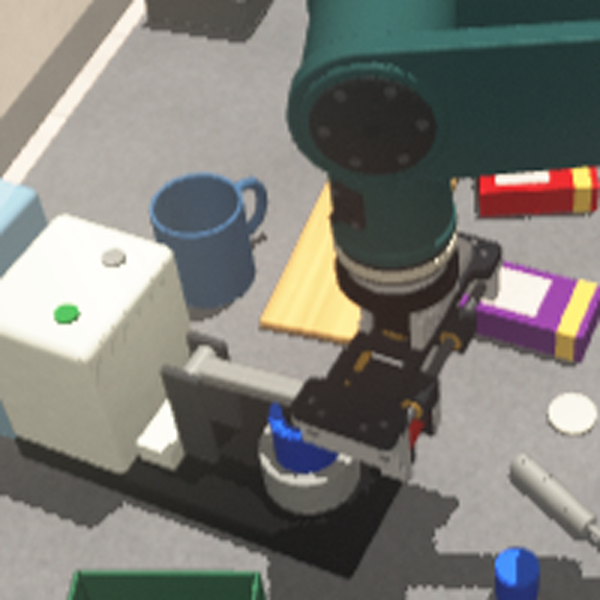

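>>> play_rows(
  steps=[
    {"x":0,"y":0,"z":-0.004,"rx":0,"ry":0,"rz":0,"hand":0.03},
    {"x":0,"y":0,"z":0,"rx":0,"ry":0,"rz":0,"hand":0.06},
    {"x":0,"y":0,"z":0,"rx":0,"ry":0,"rz":0,"hand":0.06},
    {"x":0,"y":0,"z":0.04,"rx":0,"ry":0,"rz":0,"hand":0.06},
    {"x":0,"y":0,"z":0.025,"rx":0,"ry":0,"rz":0,"hand":0},
    {"x":0,"y":0,"z":0,"rx":0,"ry":0,"rz":0,"hand":0},
    {"x":0,"y":0,"z":0,"rx":0,"ry":0,"rz":0,"hand":0},
    {"x":0,"y":0,"z":0,"rx":0,"ry":0,"rz":0,"hand":0},
  ],
)

```text
time: 26.5
tool_pos: [0.4892, 0.1793, 0.1589]
ee_rot: [-1.568, 0.001, 1.427]
wrist_force: [0.2, -0.4, 0.1]
width: 0.0237
```

Run:
```python
from h import *
s=snap('side','s12');crop(s,130,330,120,320,3,'s12c');P=cloud(s);C=s['color'].astype(int)
m=(C[...,0]>70)&(C[...,1]<60)&(C[...,2]<60)&(np.hypot(P[...,0]-.49,P[...,1]-.179)<.06);h=P[m];print(m.sum(),np.median(h,0),np.percentile(h,3,0),np.percentile(h,97,0))
s=snap('wrist','w12');P=cloud(s);C=s['color'].astype(int)
m=(C[...,0]>70)&(C[...,1]<60)&(C[...,2]<60)&(np.hypot(P[...,0]-.49,P[...,1]-.179)<.06);h=P[m];print(m.sum(),np.median(h,0),np.percentile(h,3,0),np.percentile(h,97,0))
print(robot.get_obs()['tool_pos'],robot.get_obs()['width'])
```

```text
182 [0.48915545 0.19099442 0.1387081 ] [0.48038286 0.1644751  0.12147299] [0.51788048 0.20516256 0.30034805]
1548 [0.48415754 0.18002098 0.14009106] [0.47708404 0.16473968 0.12968023] [0.49969838 0.19685127 0.14322365]
[0.48938549 0.1793502  0.15932138] 0.015575757629796487
```

View pics/s12c.png

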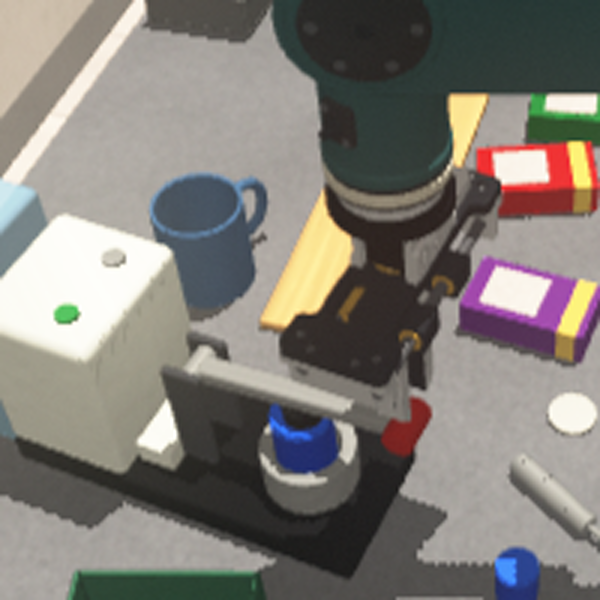

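>>> play_rows(
  steps=[
    {"x":-0.001,"y":0,"z":0,"rx":0,"ry":0,"rz":0,"hand":0},
    {"x":0,"y":0,"z":-0.012,"rx":0,"ry":0,"rz":0,"hand":0},
    {"x":0,"y":0,"z":-0.008,"rx":0,"ry":0,"rz":0,"hand":0},
    {"x":0,"y":0,"z":-0.008,"rx":0,"ry":0,"rz":0,"hand":0},
    {"x":0,"y":0,"z":0,"rx":0,"ry":0,"rz":0,"hand":0},
  ],
)

```text
time: 27.22
tool_pos: [0.4884, 0.1796, 0.132]
ee_rot: [-1.569, 0.0, 1.427]
wrist_force: [-0.7, 0.2, 0.6]
width: 0.0006
```

>>> play_rows(
  steps=[
    {"x":0,"y":0,"z":-0.004,"rx":0,"ry":0,"rz":0,"hand":0},
    {"x":0,"y":0,"z":-0.002,"rx":0,"ry":0,"rz":0,"hand":0},
    {"x":0,"y":0,"z":0,"rx":0,"ry":0,"rz":0,"hand":0},
  ],
)

```text
time: 27.6
tool_pos: [0.4887, 0.1796, 0.1278]
ee_rot: [-1.571, -0.0, 1.427]
wrist_force: [-3.2, -0.7, 5.4]
width: 0.0006
```

>>> play_rows(
  steps=[
    {"x":0,"y":0,"z":-0.003,"rx":0,"ry":0,"rz":0,"hand":0},
    {"x":0,"y":0,"z":0,"rx":0,"ry":0,"rz":0,"hand":0},
  ],
)

```text
time: 27.85
tool_pos: [0.4888, 0.1797, 0.1268]
ee_rot: [-1.572, -0.001, 1.427]
wrist_force: [-5.9, -1.2, 13.3]
width: 0.0002
```

>>> play_rows(
  steps=[
    {"x":0,"y":0,"z":-0.003,"rx":0,"ry":0,"rz":0,"hand":0},
    {"x":0,"y":0,"z":0,"rx":0,"ry":0,"rz":0,"hand":0},
  ],
)

```text
time: 28.1
tool_pos: [0.4889, 0.1797, 0.1265]
ee_rot: [-1.573, -0.001, 1.427]
wrist_force: [-10.6, -2.2, 23.2]
width: 0.0003
```

Run:
```python
from h import *
s=snap('side','s13');crop(s,130,330,120,320,3,'s13c')
s=snap('wrist','w13')
```

```text
(no output)
```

View pics/s13c.png

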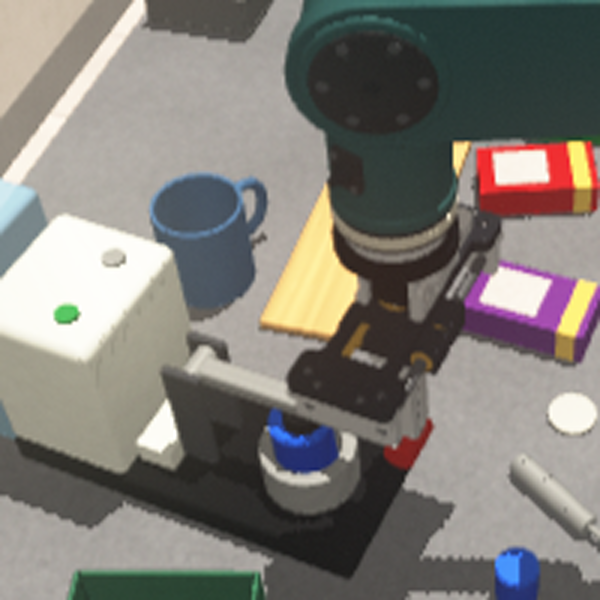

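View pics/w13.png

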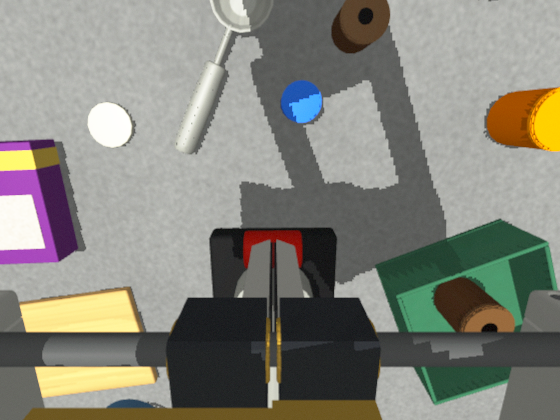

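>>> play_rows(
  steps=[
    {"x":0,"y":0,"z":0.03,"rx":0,"ry":0,"rz":0,"hand":0},
    {"x":0,"y":0,"z":0.05,"rx":0,"ry":0,"rz":0,"hand":0.03},
    {"x":0,"y":0,"z":0.05,"rx":0,"ry":0,"rz":0,"hand":0.06},
    {"x":-0.02,"y":-0.04,"z":0.04,"rx":0,"ry":0,"rz":-0.18,"hand":0.094},
    {"x":-0.02,"y":-0.04,"z":0,"rx":0,"ry":0,"rz":-0.18,"hand":0.094},
    {"x":-0.02,"y":-0.04,"z":0,"rx":0,"ry":0,"rz":-0.18,"hand":0.094},
    {"x":-0.02,"y":-0.04,"z":0,"rx":0,"ry":0,"rz":-0.18,"hand":0.094},
    {"x":-0.02,"y":-0.04,"z":0,"rx":0,"ry":0,"rz":-0.18,"hand":0.094},
  ],
)

```text
time: 29.2
tool_pos: [0.3886, -0.0217, 0.2905]
ee_rot: [-1.572, -0.001, 0.521]
wrist_force: [0.4, -0.6, -0.4]
width: 0.067
```

Run:
```python
from h import *
s=snap('side','s14');crop(s,80,330,120,320,3,'s14c'); s=snap('top','t14')
P=cloud(s);C=s['color'].astype(int)
o=robot.get_obs();print(o['joint_positions'].tolist(),o['tool_pos'].tolist())
m=(C[...,0]>120)&(C[...,1]<60)&(C[...,2]<60)&(np.hypot(P[...,0]-.49,P[...,1]-.179)<.04);h=P[m];print(m.sum(),np.percentile(h,[3,50,97],axis=0))
for n,(u0,u1,v0,v1) in dict(purple=(265,310,195,260),red=(310,357,190,260),green=(356,400,195,260)).items():
    p=P[v0:v1,u0:u1].reshape(-1,3); c=C[v0:v1,u0:u1].reshape(-1,3); p=p[abs(p[:,2]-.033)<.006]; r=cv2.minAreaRect((p[:,:2]*1000).astype(np.float32)); print(n,len(p),r)
```

```text
[-0.20455364602576287, -0.27628734818465545, 1.536275643998403, -0.0015677070703406274, 1.8799403312330942, -0.7247388096796792] [0.3881217998720644, -0.023247537059330064, 0.2909151958976374]
84 [[0.47662143 0.16060714 0.11820976]
 [0.48683508 0.17675733 0.12514069]
 [0.4970436  0.19341114 0.13382872]]
purple 4 ((486.2079162597656, -75.08857727050781), (0.7724988460540771, 29.074703216552734), 77.26496887207031)
red 620 ((482.71795654296875, -210.3466339111328), (110.54568481445312, 62.78167724609375), 18.386476516723633)
green 635 ((457.0037536621094, -319.07342529296875), (110.22218322753906, 63.00096893310547), 7.251646995544434)
```

View pics/t14.png

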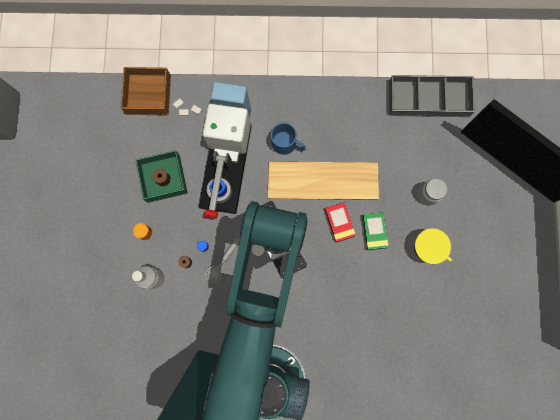

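View pics/s14c.png

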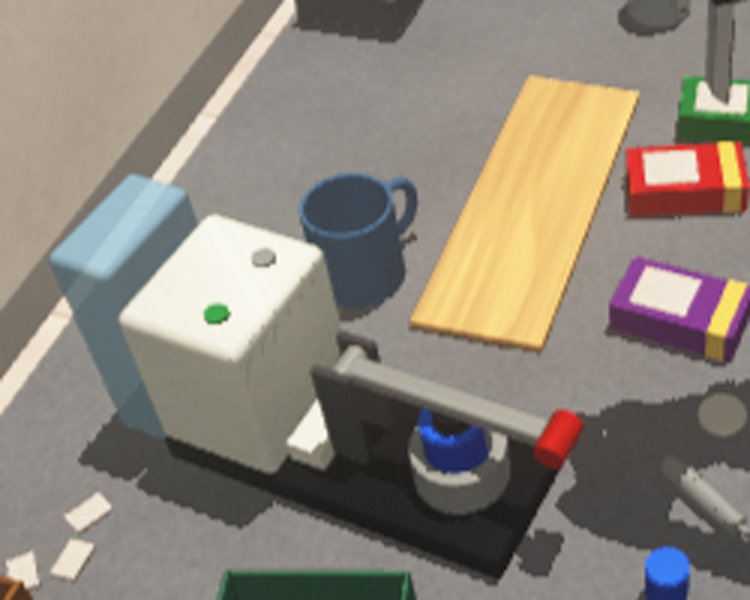

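>>> play_rows(
  steps=[
    {"x":0.012,"y":-0.004,"z":0,"rx":0,"ry":0,"rz":-0.183,"hand":0.085},
    {"x":0.012,"y":-0.004,"z":0,"rx":0,"ry":0,"rz":-0.183,"hand":0.085},
    {"x":0.012,"y":-0.004,"z":0,"rx":0,"ry":0,"rz":-0.183,"hand":0.085},
    {"x":0.012,"y":-0.004,"z":0,"rx":0,"ry":0,"rz":-0.183,"hand":0.085},
    {"x":0.012,"y":-0.004,"z":0,"rx":0,"ry":0,"rz":-0.183,"hand":0.085},
    {"x":0.012,"y":-0.004,"z":0,"rx":0,"ry":0,"rz":-0.183,"hand":0.085},
    {"x":0.012,"y":-0.004,"z":0,"rx":0,"ry":0,"rz":-0.183,"hand":0.085},
    {"x":0.009,"y":-0.002,"z":0,"rx":0,"ry":0,"rz":-0.183,"hand":0.085},
  ],
)

```text
time: 30.3
tool_pos: [0.4832, -0.0499, 0.2901]
ee_rot: [-1.571, 0.0, -0.941]
wrist_force: [0.2, -0.7, 0.0]
width: 0.0848
```

>>> play_rows(
  steps=[
    {"x":0,"y":0,"z":0,"rx":0,"ry":0,"rz":-0.183,"hand":0.085},
    {"x":0,"y":0,"z":0,"rx":0,"ry":0,"rz":-0.183,"hand":0.085},
    {"x":0,"y":0,"z":0,"rx":0,"ry":0,"rz":-0.183,"hand":0.085},
    {"x":0,"y":0,"z":0,"rx":0,"ry":0,"rz":-0.18,"hand":0.085},
    {"x":0,"y":0,"z":0,"rx":0,"ry":0,"rz":0,"hand":0.085},
    {"x":0,"y":0,"z":0,"rx":0,"ry":0,"rz":0,"hand":0.085},
  ],
)

```text
time: 31.05
tool_pos: [0.4823, -0.0501, 0.2905]
ee_rot: [-1.571, 0.0, -1.662]
wrist_force: [0.1, -0.9, 0.4]
width: 0.0849
```

Run:
```python
from h import *
o=robot.get_obs();print(o['joint_positions'].tolist(),o['tool_pos'].tolist(),o['ee_rot'])
s=snap('wrist','w15'); P=cloud(s)
q=P.reshape(-1,3);q=q[(abs(q[:,2]-.033)<.006)&(np.hypot(q[:,0]-.45,q[:,1]+.05)<.09)];print(len(q),cv2.minAreaRect((q[:,:2]*1000).astype(np.float32)))
from scipy.optimize import least_squares
D=[(-1.2291,.0878,1.3719,.2365,-.4961,.2046),(.2317,.0416,1.2481,.4989,.1761,.2925),(.229,.0547,1.4728,.5031,.1774,.1714),(-.20455,-.27629,1.53628,.38812,-.02325,.29092),
 (o['joint_positions'][0],o['joint_positions'][1],o['joint_positions'][2],*o['tool_pos'])]
D=np.array(D); rp=np.sqrt(D[:,3]**2+D[:,4]**2-.0563**2)
def mod(p):
    a1,L2,e,d4,h=p; f=D[:,1]+D[:,2]
    return np.r_[a1+L2*np.sin(D[:,1])+d4*np.sin(f)+e*np.cos(f)-rp, h+L2*np.cos(D[:,1])+d4*np.cos(f)-e*np.sin(f)-D[:,5]]
r=least_squares(mod,[0,.45,0,.4,.3]);print(r.x,r.fun)
```

```text
[-0.22042063777659432, -0.059273325953242875, 1.3520950278341026, 1.3584273549118342e-05, 1.8489206084058385, 1.4420463928147922] [0.48232067474001367, -0.050061265890028246, 0.29049145556151074] [-1.57094307e+00  3.21697951e-05 -1.66246330e+00]
3404 ((453.2134704589844, -48.27265167236328), (61.85386657714844, 109.20490264892578), 84.30091094970703)
[ 0.00112758  0.44241966  0.08991464  0.50098971 -0.20222696] [ 1.09482660e-03 -2.66546470e-04 -7.53713347e-04  2.06820963e-04
 -2.81387770e-04  7.18824045e-05 -9.66172173e-05 -1.51610472e-05
  1.02838861e-04 -6.29436363e-05]
```

View pics/w15.png

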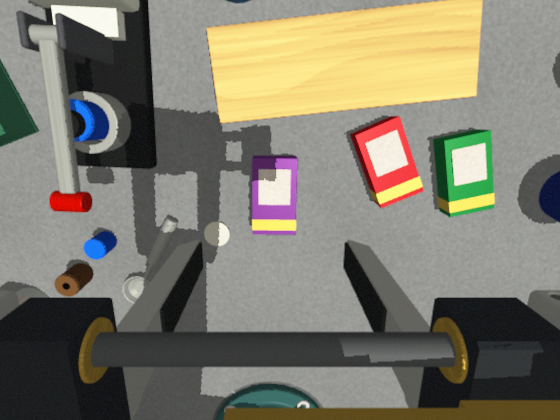

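>>> play_rows(
  steps=[
    {"x":0,"y":0,"z":0,"rx":0.18,"ry":0,"rz":0,"hand":0.085},
    {"x":0,"y":0,"z":0,"rx":0.18,"ry":0,"rz":0,"hand":0.085},
    {"x":0,"y":0,"z":0,"rx":0,"ry":0,"rz":0,"hand":0.085},
    {"x":0,"y":0,"z":0,"rx":0,"ry":0,"rz":0,"hand":0.085},
  ],
)

```text
time: 31.6
tool_pos: [0.4821, -0.0504, 0.2909]
ee_rot: [-1.606, 0.357, -1.672]
wrist_force: [-0.0, 0.4, 0.2]
width: 0.0848
```

Run:
```python
from h import *
o=robot.get_obs();print(o['joint_positions'].tolist(),o['tool_pos'].tolist(),o['ee_rot'].tolist())
```

```text
[-0.45611475411802016, -0.0008179035288990093, 1.3381650161237317, 0.34569792660565235, 1.946366453260014, 1.3139696561673584] [0.48213850485424686, -0.050382561974867804, 0.29092709092387636] [-1.6058530998712346, 0.35700067539986, -1.6715475582234047]
```

```bash
cat > kin.py <<'E'
import numpy as np
from scipy.optimize import least_squares
from scipy.spatial.transform import Rotation as R
D=[(-1.2291,.0878,1.3719,0,1.6836,.2365,-.4961,.2046),(.2317,.0416,1.2481,.0006,1.854,.4989,.1761,.2925),(.229,.0547,1.4728,.0057,1.6084,.5031,.1774,.1714),(-.20455,-.27629,1.53628,-.0016,1.8799,.38812,-.02325,.29092),
(-.22042,-.059273,1.352095,0,1.84892,.48232,-.05006,.29049),(-.456115,-.000818,1.338165,.345698,1.946366,.482139,-.050383,.290927)]
def fk(p,q):
    a1,L2,e,d4,h0,d6,L=p; f=q[1]+q[2]
    w=np.array([a1+L2*np.sin(q[1])+d4*np.sin(f)+e*np.cos(f),L,h0+L2*np.cos(q[1])+d4*np.cos(f)-e*np.sin(f)])
    B=R.from_euler('z',q[0]); T=B*R.from_euler('y',f)*R.from_euler('z',q[3])*R.from_euler('y',q[4])
    w=B.apply(w); t=T.apply([0,0,1]); return w+d6*t,w,t,T
def fit():
    r=least_squares(lambda p:np.concatenate([fk(p,d)[0]-np.array(d[5:]) for d in D]),[0,.44,.09,.5,.1,.3,.056]);return r
if __name__=='__main__':
    r=fit();print(np.round(r.x,4),np.abs(r.fun).max()); p=r.x
    lo=np.array([-3.1,-.76,.27,-1.08,.17]);hi=np.array([3.1,2.03,2.55,4.22,2.65])
    for tgt in ([.59,-.01+.019-.0,.097],[.59,-.06+.019,.097],[.59,-.12+.019,.097],[.62,-.05,.2]):
      for th in (90,80,70):
        t=np.array([0,np.sin(np.radians(th)),-np.cos(np.radians(th))])
        s=least_squares(lambda q:np.r_[(fk(p,q)[0]-tgt)*5,fk(p,q)[2]-t],[-.8,0.1,1.4,1.4,1.7],bounds=(lo,hi))
        P,w,_,T=fk(p,s.x); tx=T
        # j6: need tool x=+X
        X=T.inv().apply([1,0,0]); print(tgt,th,np.round(s.x,2),'cost %.5f'%s.cost,'wrist',np.round(w,3),'x in flange',np.round(X,2))
E
python3 kin.py
```

```text
[2.000e-04 4.489e-01 1.005e-01 4.996e-01 1.525e-01 3.506e-01 5.660e-02] 3.672546784141972e-05
[0.59, 0.009, 0.097] 90 [-0.61  0.81  1.37  1.2   2.06] cost 0.00000 wrist [ 0.59  -0.342  0.097] x in flange [-0.77  0.64  0.  ]
[0.59, 0.009, 0.097] 80 [-0.6   0.71  1.38  1.09  1.98] cost 0.00000 wrist [ 0.59  -0.336  0.158] x in flange [-0.78  0.63  0.  ]
[0.59, 0.009, 0.097] 70 [-0.58  0.61  1.39  0.98  1.9 ] cost 0.00000 wrist [ 0.59  -0.32   0.217] x in flange [-0.8  0.6  0. ]
[0.59, -0.040999999999999995, 0.097] 90 [-0.67  0.85  1.29  1.17  2.12] cost 0.00000 wrist [ 0.59  -0.392  0.097] x in flange [-0.78  0.63 -0.  ]
[0.59, -0.040999999999999995, 0.097] 80 [-0.66  0.75  1.3   1.06  2.04] cost 0.00000 wrist [ 0.59  -0.386  0.158] x in flange [-0.78  0.62  0.  ]
[0.59, -0.040999999999999995, 0.097] 70 [-0.64  0.66  1.32  0.95  1.96] cost 0.00000 wrist [ 0.59  -0.37   0.217] x in flange [-0.8   0.61  0.  ]
[0.59, -0.10099999999999999, 0.097] 90 [-0.73  0.91  1.17  1.16  2.19] cost 0.00000 wrist [ 0.59  -0.452  0.097] x in flange [-0.8  0.6  0. ]
[0.59, -0.10099999999999999, 0.097] 80 [-0.72  0.82  1.19  1.04  2.12] cost 0.00000 wrist [ 0.59  -0.446  0.158] x in flange [-0.79  0.61  0.  ]
[0.59, -0.10099999999999999, 0.097] 70 [-0.71  0.72  1.21  0.93  2.04] cost 0.00000 wrist [ 0.59  -0.43   0.217] x in flange [-0.79  0.61  0.  ]
[0.62, -0.05, 0.2] 90 [-0.65  0.76  1.19  1.3   2.17] cost 0.00000 wrist [ 0.62  -0.401  0.2  ] x in flange [-0.89  0.45  0.  ]
[0.62, -0.05, 0.2] 80 [-0.64  0.68  1.18  1.17  2.11] cost 0.00000 wrist [ 0.62  -0.395  0.261] x in flange [-0.89  0.45  0.  ]
[0.62, -0.05, 0.2] 70 [-0.63  0.61  1.17  1.04  2.06] cost 0.00000 wrist [ 0.62  -0.379  0.32 ] x in flange [-0.9   0.44  0.  ]
```

```bash
cat > kin2.py <<'E'
from kin import *
p=fit().x
def tool(rpy): return R.from_euler('xyz',rpy)
S=[((.2317,.0416,1.2481,.0006,1.854),-1.1948,(-1.5686,.0002,1.4267)),((-.22042,-.059273,1.352095,0,1.84892),1.44205,(-1.57094,0,-1.66246)),((-.456115,-.000818,1.338165,.345698,1.946366),1.31397,(-1.605853,.357,-1.671548))]
for q,j6,rpy in S:
    T=fk(p,q)[3]; x=T.inv().apply(tool(rpy).apply([1,0,0])); print('alpha',np.arctan2(x[1],x[0]),'j6',j6,x[2])
lo=np.array([-3.1,-.76,.27,-1.08,.17]);hi=np.array([3.1,2.03,2.55,4.22,2.65])
def ik(tcp,t,g=(-.8,.1,1.4,1.4,1.7)):
    s=least_squares(lambda q:np.r_[(fk(p,q)[0]-tcp)*5,fk(p,q)[2]-t],g,bounds=(lo,hi)); return s.x,s.cost
def head(psi,th):
    a,b=np.radians(psi),np.radians(th); return np.array([np.cos(a)*np.sin(b),np.sin(a)*np.sin(b),-np.cos(b)])
if __name__=='__main__':
  for psi in (90,75,60,45,30):
    for g in ([.60,-.02,.105],[.60,-.12,.105]):
      t=head(psi,85); tcp=np.array(g)+.019*t; q,c=ik(tcp,t); _,w,_,T=fk(p,q)
      X=T.inv().apply([np.sin(np.radians(psi)),-np.cos(np.radians(psi)),0]); print(psi,g[1],np.round(q,2),'c%.5f'%c,'w',np.round(w,3),'alpha %.2f'%np.arctan2(X[1],X[0]))
E
python3 kin2.py
```

```text
alpha 1.9467598828603794 j6 -1.1948 -3.754550844730804e-05
alpha -1.6995526521696973 j6 1.44205 -1.917620799340363e-05
alpha -1.8276227279046433 j6 1.31397 -5.790131816349629e-07
90 -0.02 [-0.61  0.77  1.33  1.15  2.03] c0.00000 w [ 0.6   -0.35   0.134] alpha 2.48
90 -0.12 [-0.72  0.87  1.16  1.12  2.16] c0.00000 w [ 0.6   -0.45   0.134] alpha 2.52
75 -0.02 [-0.67  0.65  1.56  1.25  1.84] c0.00000 w [ 0.515 -0.339  0.134] alpha 2.44
75 -0.12 [-0.79  0.74  1.39  1.19  1.96] c0.00000 w [ 0.515 -0.439  0.134] alpha 2.49
60 -0.02 [-0.72  0.52  1.78  1.37  1.66] c0.00000 w [ 0.435 -0.306  0.134] alpha 2.39
60 -0.12 [-0.85  0.61  1.62  1.3   1.77] c0.00000 w [ 0.435 -0.406  0.134] alpha 2.44
45 -0.02 [-0.73  0.4   1.99  1.55  1.47] c0.00000 w [ 0.366 -0.254  0.134] alpha 2.33
45 -0.12 [-0.88  0.49  1.84  1.44  1.58] c0.00000 w [ 0.366 -0.354  0.134] alpha 2.38
30 -0.02 [-0.69  0.27  2.18  1.8   1.28] c0.00000 w [ 0.314 -0.185  0.134] alpha 2.24
30 -0.12 [-0.87  0.36  2.04  1.64  1.39] c0.00000 w [ 0.314 -0.285  0.134] alpha 2.31
```

```bash
cat > path.py <<'E'
from kin2 import *
import sys
def run(tcp,seq,g):
    prev=np.array(g)
    for psi,th,d in seq:
        q,c=ik(np.array(tcp)+d,head(psi,th),prev); T=fk(p,q)[3]
        X=T.inv().apply([np.sin(np.radians(psi)),-np.cos(np.radians(psi)),0]); j6=(np.arctan2(X[1],X[0])-np.pi+np.pi)%(2*np.pi)-np.pi
        print(psi,th,np.round(q,2),'j6 %.2f'%j6,'c%.1e'%c,'dmax %.2f'%abs(q-prev).max(),'w',np.round(fk(p,q)[1],2)); prev=q
for tcp in ([.45,-.15,.28],[.50,-.15,.28]):
  for psi in (60,90):
    print(tcp,psi); run(tcp,[(psi,t,np.zeros(3)) for t in (5,15,25,35,45,55,65,75,85)]+[(a,85,np.zeros(3)) for a in range(psi,15,-15)],(-.3,-.06,1.35,0.1,1.85))
for psi in (40,30,20,10):
  for y in (-.045,-.145,-.245):
    t=head(psi,85); q,c=ik(np.array([.61,y,.105])+.019*t,t,(-.8,.3,2.,1.7,1.3));print(psi,y,np.round(q,2),'%.1e'%c,np.round(fk(p,q)[1],3))
E
python3 path.py | grep -v alpha
```

```text
[0.45, -0.15, 0.28] 60
60 5 [-0.51 -0.1   1.41  0.09  1.83] j6 0.04 c2.7e-22 dmax 0.21 w [ 0.43 -0.18  0.63]
60 15 [-0.64 -0.11  1.44  0.27  1.83] j6 -0.05 c8.7e-28 dmax 0.18 w [ 0.4  -0.23  0.62]
60 25 [-0.76 -0.1   1.48  0.44  1.85] j6 -0.13 c2.5e-29 dmax 0.17 w [ 0.38 -0.28  0.6 ]
60 35 [-0.87 -0.08  1.52  0.6   1.88] j6 -0.21 c5.1e-30 dmax 0.16 w [ 0.35 -0.32  0.57]
60 45 [-0.96 -0.04  1.56  0.75  1.91] j6 -0.28 c1.6e-30 dmax 0.15 w [ 0.33 -0.36  0.53]
60 55 [-1.03  0.01  1.6   0.88  1.95] j6 -0.34 c5.3e-31 dmax 0.13 w [ 0.31 -0.4   0.48]
60 65 [-1.08  0.07  1.64  1.01  2.  ] j6 -0.40 c6.5e-31 dmax 0.12 w [ 0.29 -0.43  0.43]
60 75 [-1.11  0.14  1.69  1.12  2.04] j6 -0.45 c2.9e-31 dmax 0.11 w [ 0.28 -0.44  0.37]
60 85 [-1.13  0.23  1.73  1.23  2.09] j6 -0.50 c1.6e-30 dmax 0.11 w [ 0.28 -0.45  0.31]
60 85 [-1.13  0.23  1.73  1.23  2.09] j6 -0.50 c1.6e-30 dmax 0.00 w [ 0.28 -0.45  0.31]
45 85 [-1.23  0.05  1.93  1.3   1.93] j6 -0.48 c1.4e-21 dmax 0.20 w [ 0.2  -0.4   0.31]
30 85 [-1.3  -0.16  2.12  1.39  1.77] j6 -0.43 c4.1e-18 dmax 0.21 w [ 0.15 -0.32  0.31]
[0.45, -0.15, 0.28] 90

[... 3731 characters left out ...]
 1.42  1.62] 1.3e-19 [ 0.357 -0.457  0.134]
30 -0.045 [-0.72  0.31  2.13  1.77  1.3 ] 6.9e-26 [ 0.324 -0.21   0.134]
30 -0.145 [-0.89  0.4   1.99  1.62  1.4 ] 8.7e-22 [ 0.324 -0.31   0.134]
30 -0.245 [-1.01  0.51  1.8   1.53  1.49] 1.7e-25 [ 0.324 -0.41   0.134]
20 -0.045 [-0.65  0.24  2.24  1.98  1.16] 1.8e-30 [ 0.3   -0.158  0.134]
20 -0.145 [-0.85  0.32  2.11  1.8   1.27] 1.2e-19 [ 0.3   -0.258  0.134]
20 -0.245 [-1.    0.43  1.94  1.67  1.35] 8.5e-31 [ 0.3   -0.358  0.134]
10 -0.045 [-0.53  0.18  2.32  2.28  1.02] 4.0e-22 [ 0.285 -0.102  0.134]
10 -0.145 [-0.78  0.25  2.22  2.02  1.13] 3.8e-24 [ 0.285 -0.202  0.134]
10 -0.245 [-0.95  0.35  2.06  1.85  1.21] 1.5e-31 [ 0.285 -0.302  0.134]
```

>>> play_rows(
  steps=[
    {"x":0.003,"y":-0.001,"z":0,"rx":-0.18,"ry":0,"rz":0,"hand":0.085},
    {"x":0.003,"y":-0.001,"z":0,"rx":-0.18,"ry":0,"rz":-0.01,"hand":0.085},
    {"x":0,"y":0,"z":-0.05,"rx":0,"ry":0,"rz":0,"hand":0.085},
    {"x":0,"y":0,"z":-0.06,"rx":0,"ry":0,"rz":0,"hand":0.085},
    {"x":0,"y":0,"z":-0.06,"rx":0,"ry":0,"rz":0,"hand":0.085},
    {"x":0,"y":0,"z":-0.05,"rx":0,"ry":0,"rz":0,"hand":0.085},
    {"x":0,"y":0,"z":0,"rx":0,"ry":0,"rz":0,"hand":0.085},
    {"x":0,"y":0,"z":0,"rx":0,"ry":0,"rz":0,"hand":0.085},
  ],
)

```text
time: 32.6
tool_pos: [0.4899, -0.0519, 0.0737]
ee_rot: [-1.565, -0.001, -1.674]
wrist_force: [1.0, 0.2, 0.7]
width: 0.0848
```

Run:
```python
from h import *
o=robot.get_obs();print(o['tool_pos'].tolist(),o['ee_rot'])
s=snap('wrist','w16'); P=cloud(s)
q=P.reshape(-1,3);q=q[(abs(q[:,2]-.033)<.006)&(np.hypot(q[:,0]-.45,q[:,1]+.05)<.09)];print(len(q),cv2.minAreaRect((q[:,:2]*1000).astype(np.float32)))
```

```text
[0.4899009480797022, -0.051930875517726814, 0.07366224284242905] [-1.56515725e+00 -8.69465238e-04 -1.67378002e+00]
10384 ((455.79766845703125, -48.574222564697266), (62.59828186035156, 104.12214660644531), 83.98046112060547)
```

View pics/w16.png

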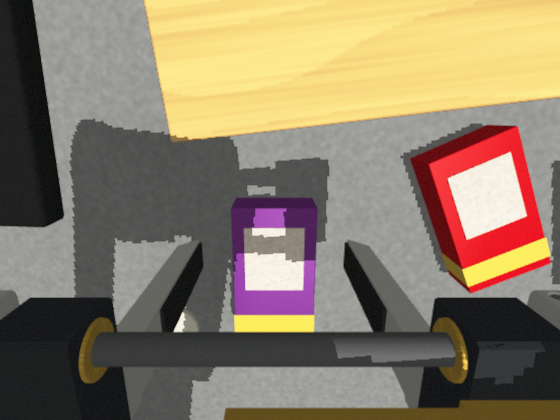

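>>> play_rows(
  steps=[
    {"x":0,"y":0,"z":-0.04,"rx":0,"ry":0,"rz":0,"hand":0.085},
    {"x":0,"y":0,"z":-0.027,"rx":0,"ry":0,"rz":0,"hand":0.085},
    {"x":0,"y":0,"z":0,"rx":0,"ry":0,"rz":0,"hand":0.085},
    {"x":0,"y":0,"z":0,"rx":0,"ry":0,"rz":0,"hand":0.05},
    {"x":0,"y":0,"z":0,"rx":0,"ry":0,"rz":0,"hand":0.05},
    {"x":0,"y":0,"z":0,"rx":0,"ry":0,"rz":0,"hand":0.05},
    {"x":0,"y":0,"z":0,"rx":0,"ry":0,"rz":0,"hand":0.05},
    {"x":0,"y":0,"z":0,"rx":0,"ry":0,"rz":0,"hand":0.05},
  ],
)

```text
time: 33.65
tool_pos: [0.4894, -0.0527, 0.0055]
ee_rot: [-1.567, -0.0, -1.676]
wrist_force: [-0.3, 0.3, 5.8]
width: 0.0617
```

>>> play_rows(
  steps=[
    {"x":0,"y":0,"z":0.03,"rx":0,"ry":0,"rz":0,"hand":0.05},
    {"x":0,"y":0,"z":0.06,"rx":0,"ry":0,"rz":0,"hand":0.05},
    {"x":0,"y":0,"z":0.06,"rx":0,"ry":0,"rz":0.18,"hand":0.05},
    {"x":0,"y":-0.02,"z":0.06,"rx":0,"ry":0,"rz":0.18,"hand":0.05},
    {"x":0,"y":-0.02,"z":0.06,"rx":0,"ry":0,"rz":0.18,"hand":0.05},
    {"x":0,"y":-0.02,"z":0.025,"rx":0,"ry":0,"rz":0.18,"hand":0.05},
    {"x":0,"y":-0.02,"z":0,"rx":0,"ry":0,"rz":0.18,"hand":0.05},
    {"x":0,"y":0,"z":0,"rx":0,"ry":0,"rz":0.18,"hand":0.05},
  ],
)

```text
time: 34.65
tool_pos: [0.4879, -0.1332, 0.2971]
ee_rot: [-1.57, 0.0, -0.592]
wrist_force: [0.2, 0.1, -1.4]
width: 0.062
```

>>> play_rows(
  steps=[
    {"x":0,"y":0,"z":0,"rx":0,"ry":0,"rz":0.072,"hand":0.05},
    {"x":0,"y":0,"z":0,"rx":0.1606,"ry":-0.0927,"rz":0,"hand":0.05},
    {"x":0,"y":0,"z":0,"rx":0.1606,"ry":-0.0927,"rz":0,"hand":0.05},
    {"x":0,"y":0,"z":0,"rx":0.1606,"ry":-0.0927,"rz":0,"hand":0.05},
    {"x":0,"y":0,"z":0,"rx":0.1606,"ry":-0.0927,"rz":0,"hand":0.05},
    {"x":0,"y":0,"z":0,"rx":0,"ry":0,"rz":0,"hand":0.05},
  ],
)

```text
time: 35.4
tool_pos: [0.4864, -0.1338, 0.2937]
ee_rot: [-0.827, 0.008, -0.529]
wrist_force: [0.2, -0.0, -1.6]
width: 0.0618
```

Run:
```python
from h import *
o=robot.get_obs();print(o['joint_positions'],o['tool_pos'].tolist(),o['ee_rot'],o['width'])
s=snap('side','s17')
```

```text
[-0.85800379 -0.02100121  1.4905764   0.73260481  1.87293399 -0.17128152] [0.4864211720754475, -0.1338198723842119, 0.2936848880774919] [-0.82746812  0.00839382 -0.52928997] 0.06179142374024218
```

View pics/s17.png

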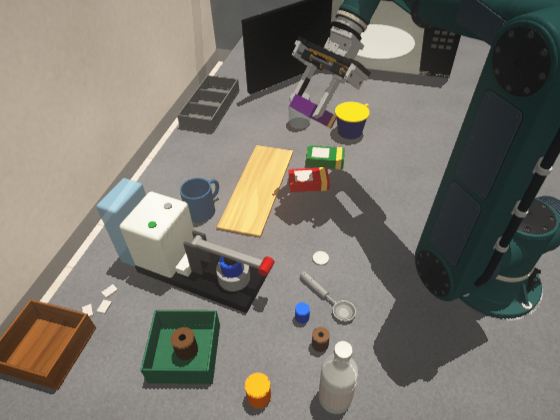

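>>> play_rows(
  steps=[
    {"x":0,"y":0,"z":0,"rx":0.1606,"ry":-0.0927,"rz":0,"hand":0.05},
    {"x":0,"y":0,"z":0,"rx":0.1606,"ry":-0.0927,"rz":0,"hand":0.05},
    {"x":0,"y":0,"z":0,"rx":0.1606,"ry":-0.0927,"rz":0,"hand":0.05},
    {"x":0,"y":0,"z":0,"rx":0.1606,"ry":-0.0927,"rz":0,"hand":0.05},
    {"x":0.03,"y":0.01,"z":0,"rx":0,"ry":0,"rz":-0.17,"hand":0.05},
    {"x":0.03,"y":0.02,"z":0,"rx":0,"ry":0,"rz":-0.17,"hand":0.05},
    {"x":0.03,"y":0.03,"z":0,"rx":0,"ry":0,"rz":-0.17,"hand":0.05},
    {"x":0,"y":0,"z":0,"rx":0,"ry":0,"rz":0,"hand":0.05},
  ],
)

```text
time: 36.45
tool_pos: [0.5766, -0.0646, 0.2966]
ee_rot: [-0.089, -0.001, -1.025]
wrist_force: [-0.2, 0.5, -1.3]
width: 0.062
```

Run:
```python
from h import *
o=robot.get_obs();print(o['joint_positions'],o['tool_pos'].tolist(),o['ee_rot'],o['width'])
s=snap('side','s18');s=snap('top','t18')
```

```text
[-0.87701998 -0.14824013  2.07575258  1.53845312  1.40114648 -0.34793805] [0.5766493372288021, -0.06463209082365885, 0.2966401444553135] [-8.89418767e-02 -5.77185776e-04 -1.02517268e+00] 0.062007765188146755
```

View pics/s18.png

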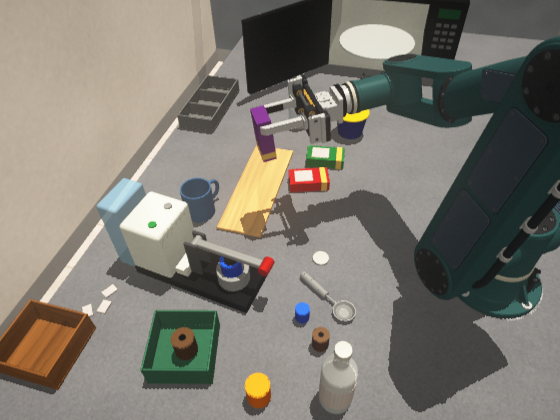

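View pics/t18.png

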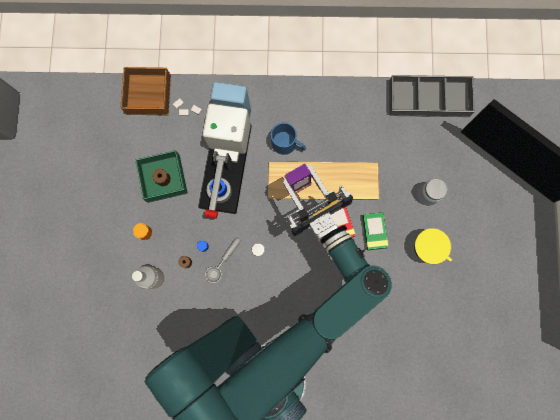

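>>> play_rows(
  steps=[
    {"x":0.025,"y":0.015,"z":0,"rx":0,"ry":0,"rz":0,"hand":0.05},
    {"x":0.024,"y":0.015,"z":0,"rx":0,"ry":0,"rz":0,"hand":0.05},
    {"x":0,"y":0,"z":-0.04,"rx":0,"ry":0,"rz":0,"hand":0.05},
    {"x":0,"y":0,"z":-0.05,"rx":0,"ry":0,"rz":0,"hand":0.05},
    {"x":0,"y":0,"z":-0.05,"rx":0,"ry":0,"rz":0,"hand":0.05},
    {"x":0,"y":0,"z":-0.03,"rx":0,"ry":0,"rz":0,"hand":0.05},
    {"x":0,"y":0,"z":0,"rx":0,"ry":0,"rz":0,"hand":0.05},
    {"x":0,"y":0,"z":0,"rx":0,"ry":0,"rz":0,"hand":0.05},
  ],
)

```text
time: 37.55
tool_pos: [0.6284, -0.0435, 0.1292]
ee_rot: [-0.085, -0.002, -1.034]
wrist_force: [1.3, -0.3, -0.4]
width: 0.0621
```

Run:
```python
from h import *
o=robot.get_obs();print(o['joint_positions'],o['tool_pos'].tolist(),o['ee_rot'],o['width'],o['wrist_force'])
s=snap('side','s19');crop(s,150,400,80,280,3,'s19c');s=snap('top','t19');crop(s,250,410,120,270,4,'t19c')
```

```text
[-0.73838693  0.2587968   2.10877763  1.72539751  1.30428979 -0.80732814] [0.6284458765117953, -0.04351562131728575, 0.12921944248511139] [-0.08459546 -0.00238165 -1.03383896] 0.06206796188935711 [ 1.29180945 -0.26843735 -0.37280621]
```

View pics/s19c.png

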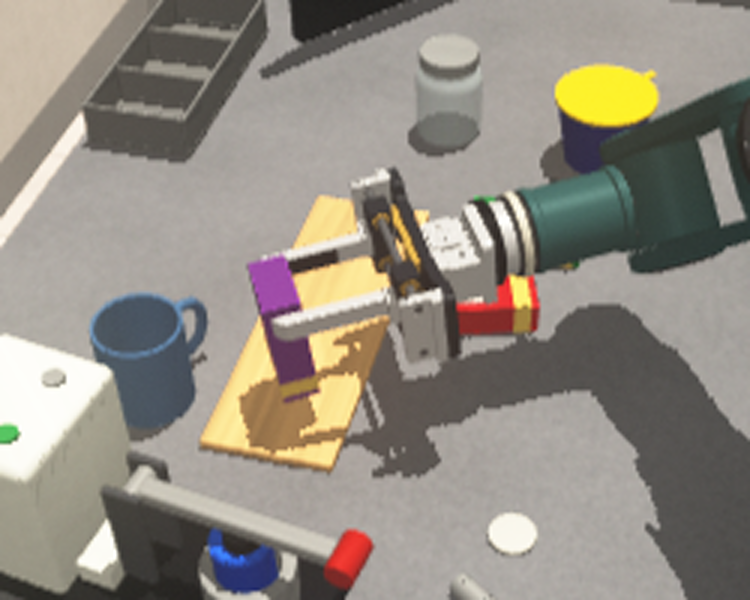

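View pics/t19c.png

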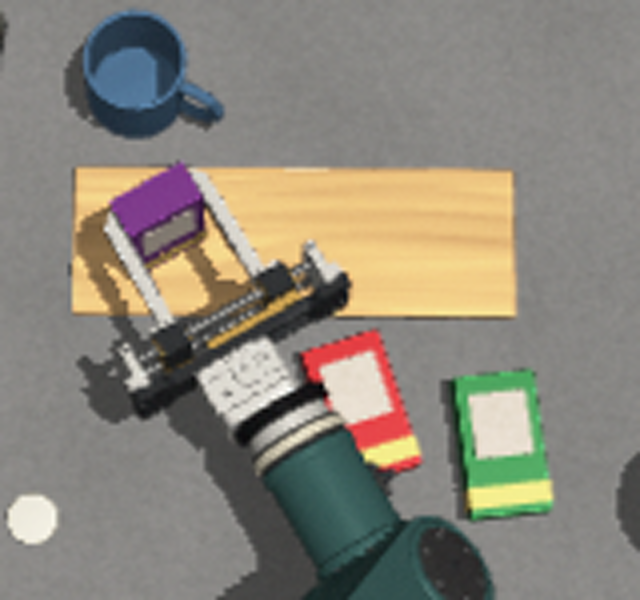

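>>> play_rows(
  steps=[
    {"x":0,"y":0,"z":-0.015,"rx":0,"ry":0,"rz":0,"hand":0.05},
    {"x":0,"y":0,"z":-0.008,"rx":0,"ry":0,"rz":0,"hand":0.05},
    {"x":0,"y":0,"z":0,"rx":0,"ry":0,"rz":0,"hand":0.05},
    {"x":0,"y":0,"z":0,"rx":0,"ry":0,"rz":0,"hand":0.05},
  ],
)

```text
time: 38.15
tool_pos: [0.6272, -0.0421, 0.1052]
ee_rot: [-0.086, -0.001, -1.034]
wrist_force: [0.6, -0.3, -2.0]
width: 0.0619
```

>>> play_rows(
  steps=[
    {"x":0,"y":0,"z":-0.004,"rx":0,"ry":0,"rz":0,"hand":0.05},
    {"x":0,"y":0,"z":0,"rx":0,"ry":0,"rz":0,"hand":0.05},
    {"x":0,"y":0,"z":0,"rx":0,"ry":0,"rz":0,"hand":0.05},
  ],
)

```text
time: 38.52
tool_pos: [0.6275, -0.0423, 0.1021]
ee_rot: [-0.083, -0.001, -1.034]
wrist_force: [-1.0, 0.1, 4.9]
width: 0.0615
```

>>> play_rows(
  steps=[
    {"x":0,"y":0,"z":0,"rx":0,"ry":0,"rz":0,"hand":0.08},
    {"x":0,"y":0,"z":0,"rx":0,"ry":0,"rz":0,"hand":0.08},
    {"x":0,"y":0,"z":0,"rx":0,"ry":0,"rz":0,"hand":0.08},
    {"x":0,"y":0,"z":0,"rx":0,"ry":0,"rz":0,"hand":0.08},
    {"x":-0.017,"y":-0.01,"z":0,"rx":0,"ry":0,"rz":0,"hand":0.08},
    {"x":-0.026,"y":-0.0155,"z":0,"rx":0,"ry":0,"rz":0,"hand":0.08},
    {"x":-0.03,"y":-0.018,"z":0.01,"rx":0,"ry":0,"rz":0,"hand":0.08},
    {"x":-0.02,"y":-0.012,"z":0.05,"rx":0,"ry":0,"rz":0,"hand":0.08},
  ],
)

```text
time: 39.52
tool_pos: [0.5327, -0.0976, 0.1583]
ee_rot: [-0.088, 0.009, -1.035]
wrist_force: [0.1, -2.1, 0.9]
width: 0.08
```

>>> play_rows(
  steps=[
    {"x":0,"y":0,"z":0.06,"rx":0,"ry":0,"rz":0,"hand":0.085},
    {"x":0,"y":-0.02,"z":0.06,"rx":0,"ry":0,"rz":0,"hand":0.085},
    {"x":0,"y":-0.02,"z":0.03,"rx":0,"ry":0,"rz":0,"hand":0.085},
    {"x":0,"y":0,"z":0,"rx":0,"ry":0,"rz":0,"hand":0.085},
  ],
)

```text
time: 40.02
tool_pos: [0.5343, -0.1385, 0.3122]
ee_rot: [-0.087, -0.006, -1.035]
wrist_force: [0.4, -0.7, -0.4]
width: 0.0846
```

Run:
```python
from h import *
o=robot.get_obs();print(o['joint_positions'],o['tool_pos'].tolist(),o['ee_rot'],o['width'],o['wrist_force'])
s=snap('side','s20');crop(s,150,400,80,280,3,'s20c');s=snap('top','t20');P=cloud(s)
for n,(u0,u1,v0,v1),z in (('purple',(262,330,150,205),.12),('red',(310,357,190,260),.033),('green',(356,400,195,260),.033)):
    q=P[v0:v1,u0:u1].reshape(-1,3); q=q[abs(q[:,2]-z)<.006]; print(n,len(q),len(q) and (cv2.minAreaRect((q[:,:2]*1000).astype(np.float32)),np.median(q[:,2])))
```

```text
[-1.07909056 -0.11419691  2.01255429  1.47464195  1.58423101 -0.33650201] [0.5342871778606118, -0.13853318553532704, 0.3121718436630068] [-0.08668139 -0.00637145 -1.03475283] 0.08461393481987468 [ 0.36624061 -0.7263154  -0.35959564]
purple 204 (((609.1785888671875, -52.671630859375), (32.549903869628906, 62.114013671875), 29.672319412231445), np.float64(0.12000556938742313))
red 368 (((490.80682373046875, -207.67498779296875), (91.80655670166016, 62.890499114990234), 18.897132873535156), np.float64(0.03305297719296074))
green 452 (((456.44793701171875, -318.524169921875), (109.7977294921875, 63.89181137084961), 8.903979301452637), np.float64(0.03286847528761161))
```

View pics/s20c.png

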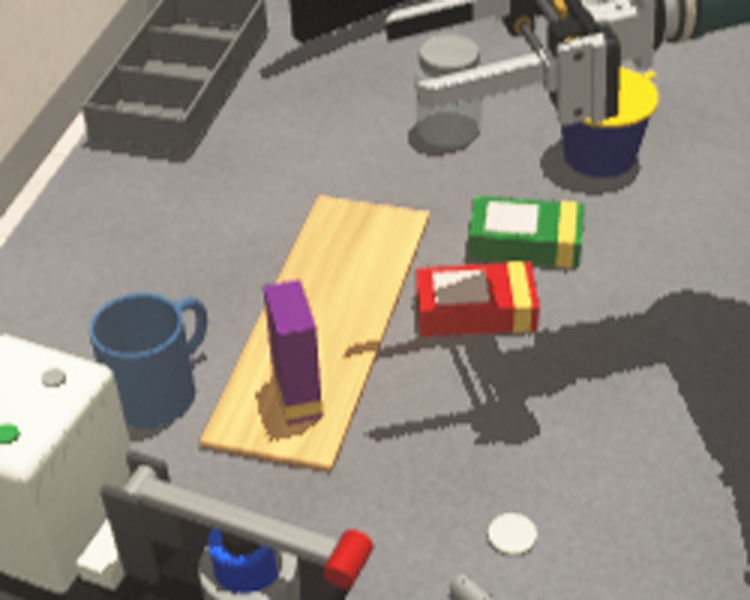

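View pics/t20.png

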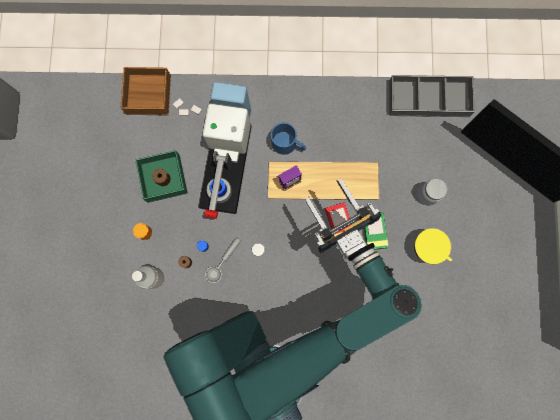

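>>> play_rows(
  steps=[
    {"x":-0.01,"y":0,"z":0,"rx":0,"ry":0,"rz":0.17,"hand":0.085},
    {"x":-0.01,"y":0,"z":0,"rx":0,"ry":0,"rz":0.17,"hand":0.085},
    {"x":-0.01,"y":0,"z":0,"rx":0,"ry":0,"rz":0.17,"hand":0.085},
    {"x":0,"y":0,"z":0,"rx":-0.1606,"ry":0.0927,"rz":0,"hand":0.085},
    {"x":0,"y":0,"z":0,"rx":-0.1606,"ry":0.0927,"rz":0,"hand":0.085},
    {"x":0,"y":0,"z":0,"rx":-0.1606,"ry":0.0927,"rz":0,"hand":0.085},
    {"x":0,"y":0,"z":0,"rx":-0.1606,"ry":0.0927,"rz":0,"hand":0.085},
    {"x":0,"y":0,"z":0,"rx":-0.1606,"ry":0.0927,"rz":0,"hand":0.085},
  ],
)

```text
time: 41.12
tool_pos: [0.5033, -0.137, 0.3072]
ee_rot: [-1.019, 0.005, -0.524]
wrist_force: [0.6, -0.8, -0.1]
width: 0.0847
```

>>> play_rows(
  steps=[
    {"x":0,"y":0,"z":0,"rx":-0.1606,"ry":0.0927,"rz":0,"hand":0.085},
    {"x":0,"y":0,"z":0,"rx":-0.1606,"ry":0.0927,"rz":0,"hand":0.085},
    {"x":0,"y":0,"z":0,"rx":-0.1606,"ry":0.0927,"rz":0,"hand":0.085},
    {"x":0,"y":-0.015,"z":0,"rx":0,"ry":0,"rz":-0.18,"hand":0.085},
    {"x":0,"y":-0.015,"z":0,"rx":0,"ry":0,"rz":-0.18,"hand":0.085},
    {"x":0,"y":-0.015,"z":0,"rx":0,"ry":0,"rz":-0.18,"hand":0.085},
    {"x":0,"y":-0.015,"z":0,"rx":0,"ry":0,"rz":-0.18,"hand":0.085},
    {"x":0,"y":0,"z":0,"rx":0,"ry":0,"rz":0,"hand":0.085},
  ],
)

```text
time: 42.12
tool_pos: [0.5033, -0.197, 0.306]
ee_rot: [-1.575, 0.005, -1.242]
wrist_force: [-0.7, 0.4, 0.4]
width: 0.0849
```

Run:
```python
from h import *
o=robot.get_obs();print(o['joint_positions'],o['tool_pos'].tolist(),o['ee_rot'])
s=snap('wrist','w21'); P=cloud(s);q=P.reshape(-1,3)
for c in ((.483,-.21),(.457,-.319)):
    m=q[(abs(q[:,2]-.033)<.006)&(np.hypot(q[:,0]-c[0],q[:,1]-c[1])<.068)]; print(len(m),cv2.minAreaRect((m[:,:2]*1000).astype(np.float32)))
```

```text
[-4.78314463e-01  7.36148023e-02  1.18774881e+00  5.48231282e-04
  1.88658923e+00  7.63584144e-01] [0.5033320931176926, -0.19700183252123313, 0.3060369569696341] [-1.57481728  0.00495542 -1.24173996]
3229 ((485.59234619140625, -208.18450927734375), (109.56327819824219, 62.22089767456055), 18.154422760009766)
2725 ((457.5302734375, -299.64739990234375), (110.32904052734375, 97.03944396972656), 6.921992778778076)
```

View pics/w21.png

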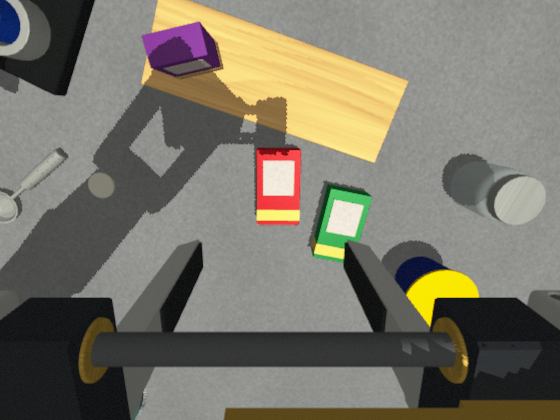

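>>> play_rows(
  steps=[
    {"x":0.016,"y":0,"z":-0.03,"rx":0,"ry":0,"rz":-0.01,"hand":0.085},
    {"x":0,"y":0,"z":-0.06,"rx":0,"ry":0,"rz":0,"hand":0.085},
    {"x":0,"y":0,"z":-0.06,"rx":0,"ry":0,"rz":0,"hand":0.085},
    {"x":0,"y":0,"z":-0.06,"rx":0,"ry":0,"rz":0,"hand":0.085},
    {"x":0,"y":0,"z":-0.02,"rx":0,"ry":0,"rz":0,"hand":0.085},
    {"x":0,"y":0,"z":0,"rx":0,"ry":0,"rz":0,"hand":0.085},
    {"x":0,"y":0,"z":0,"rx":0,"ry":0,"rz":0,"hand":0.085},
  ],
)

```text
time: 43.05
tool_pos: [0.5208, -0.1971, 0.0809]
ee_rot: [-1.569, -0.001, -1.252]
wrist_force: [0.4, -0.5, 0.4]
width: 0.0847
```

Run:
```python
from h import *
o=robot.get_obs();print(o['tool_pos'].tolist(),o['ee_rot'])
s=snap('wrist','w22'); P=cloud(s);q=P.reshape(-1,3)
m=q[(abs(q[:,2]-.033)<.006)&(np.hypot(q[:,0]-.485,q[:,1]+.209)<.068)]; print(len(m),cv2.minAreaRect((m[:,:2]*1000).astype(np.float32)))
```

```text
[0.5207888312192267, -0.19705513240068576, 0.08086076004373992] [-1.56856423e+00 -1.16481543e-03 -1.25209702e+00]
10275 ((485.6217956542969, -208.4645538330078), (109.43830108642578, 62.65166091918945), 18.39959144592285)
```

View pics/w22.png

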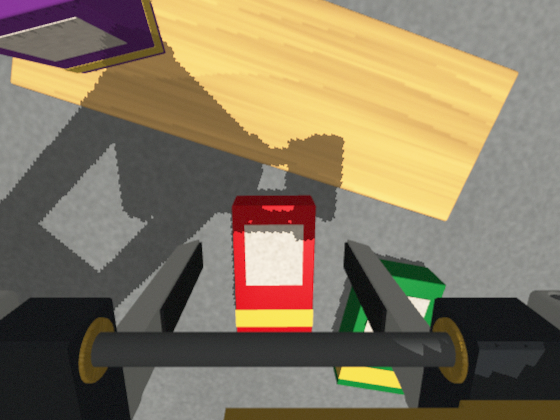

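>>> play_rows(
  steps=[
    {"x":0,"y":0,"z":-0.04,"rx":0,"ry":0,"rz":0,"hand":0.085},
    {"x":0,"y":0,"z":-0.034,"rx":0,"ry":0,"rz":0,"hand":0.085},
    {"x":0,"y":0,"z":0,"rx":0,"ry":0,"rz":0,"hand":0.085},
    {"x":0,"y":0,"z":0,"rx":0,"ry":0,"rz":0,"hand":0.05},
    {"x":0,"y":0,"z":0,"rx":0,"ry":0,"rz":0,"hand":0.05},
    {"x":0,"y":0,"z":0,"rx":0,"ry":0,"rz":0,"hand":0.05},
    {"x":0,"y":0,"z":0,"rx":0,"ry":0,"rz":0,"hand":0.05},
    {"x":0,"y":0,"z":0,"rx":0,"ry":0,"rz":0,"hand":0.05},
  ],
)

```text
time: 44.1
tool_pos: [0.5214, -0.1978, 0.0077]
ee_rot: [-1.567, -0.002, -1.254]
wrist_force: [0.2, 0.4, 6.0]
width: 0.0619
```

>>> play_rows(
  steps=[
    {"x":0,"y":0,"z":0.03,"rx":0,"ry":0,"rz":0,"hand":0.05},
    {"x":0,"y":0,"z":0.06,"rx":0,"ry":0,"rz":0,"hand":0.05},
    {"x":0,"y":0,"z":0.06,"rx":0,"ry":0,"rz":0,"hand":0.05},
    {"x":0,"y":0,"z":0.06,"rx":0,"ry":0,"rz":0.1825,"hand":0.05},
    {"x":-0.01,"y":0.01,"z":0.06,"rx":0,"ry":0,"rz":0.1825,"hand":0.05},
    {"x":-0.01,"y":0.02,"z":0.03,"rx":0,"ry":0,"rz":0.1825,"hand":0.05},
    {"x":-0.01,"y":0.02,"z":0,"rx":0,"ry":0,"rz":0.1825,"hand":0.05},
    {"x":0,"y":0,"z":0,"rx":0.1606,"ry":-0.0927,"rz":0,"hand":0.05},
  ],
)

```text
time: 45.1
tool_pos: [0.4913, -0.1421, 0.3068]
ee_rot: [-1.379, -0.002, -0.513]
wrist_force: [-0.5, -0.4, -2.2]
width: 0.0617
```

>>> play_rows(
  steps=[
    {"x":0,"y":0,"z":0,"rx":0.1606,"ry":-0.0927,"rz":0,"hand":0.05},
    {"x":0,"y":0,"z":0,"rx":0.1606,"ry":-0.0927,"rz":0,"hand":0.05},
    {"x":0,"y":0,"z":0,"rx":0.1606,"ry":-0.0927,"rz":0,"hand":0.05},
    {"x":0,"y":0,"z":0,"rx":0.1606,"ry":-0.0927,"rz":0,"hand":0.05},
    {"x":0,"y":0,"z":0,"rx":0.1606,"ry":-0.0927,"rz":0,"hand":0.05},
    {"x":0,"y":0,"z":0,"rx":0.1606,"ry":-0.0927,"rz":0,"hand":0.05},
    {"x":0,"y":0,"z":0,"rx":0.1606,"ry":-0.0927,"rz":0,"hand":0.05},
    {"x":0,"y":0,"z":0,"rx":0,"ry":0,"rz":0,"hand":0.05},
  ],
)

```text
time: 46.1
tool_pos: [0.4894, -0.1473, 0.3016]
ee_rot: [-0.084, 0.011, -0.525]
wrist_force: [0.8, 0.0, -1.2]
width: 0.0614
```

>>> play_rows(
  steps=[
    {"x":0.025,"y":0,"z":0,"rx":0,"ry":0,"rz":-0.1525,"hand":0.05},
    {"x":0.025,"y":0,"z":0,"rx":0,"ry":0,"rz":-0.1525,"hand":0.05},
    {"x":0.025,"y":0,"z":0,"rx":0,"ry":0,"rz":-0.1525,"hand":0.05},
    {"x":0.025,"y":0,"z":0,"rx":0,"ry":0,"rz":-0.1525,"hand":0.05},
    {"x":0.036,"y":0.004,"z":-0.02,"rx":0,"ry":0,"rz":0,"hand":0.05},
    {"x":0,"y":0,"z":-0.04,"rx":0,"ry":0,"rz":0,"hand":0.05},
    {"x":0,"y":0,"z":-0.04,"rx":0,"ry":0,"rz":0,"hand":0.05},
    {"x":0,"y":0,"z":0,"rx":0,"ry":0,"rz":0,"hand":0.05},
  ],
)

```text
time: 47.1
tool_pos: [0.6259, -0.142, 0.2043]
ee_rot: [-0.089, 0.003, -1.132]
wrist_force: [0.4, 0.3, -1.0]
width: 0.0621
```

Run:
```python
from h import *
o=robot.get_obs();print(o['joint_positions'],o['tool_pos'].tolist(),o['ee_rot'],o['width'],o['wrist_force'])
s=snap('side','s23');crop(s,150,400,80,280,3,'s23c')
```

```text
[-0.88699476  0.13796128  2.02291224  1.63281275  1.31834908 -0.58428742] [0.6258904820265916, -0.14199906270112211, 0.20431366288685002] [-0.0892354   0.00268885 -1.13155036] 0.06210272661376537 [ 0.41117159  0.32949391 -0.95758684]
```

View pics/s23c.png

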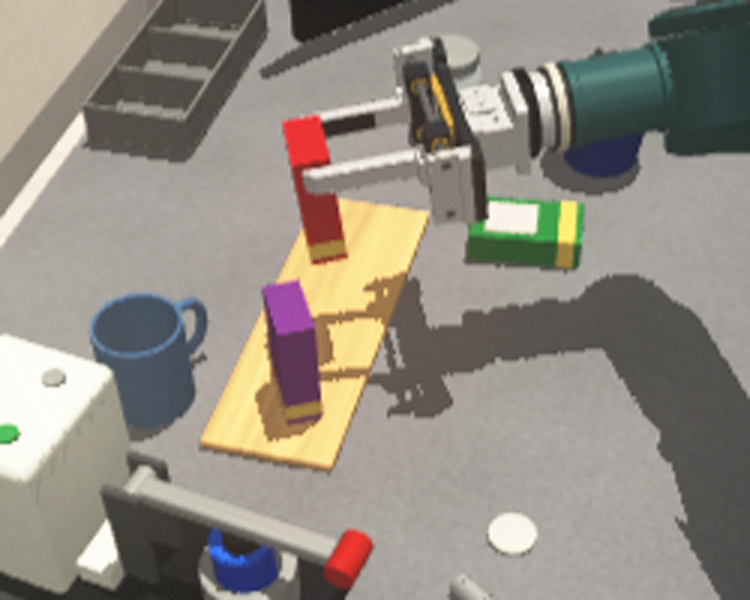

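>>> play_rows(
  steps=[
    {"x":0,"y":0,"z":-0.04,"rx":0,"ry":0,"rz":0,"hand":0.05},
    {"x":0,"y":0,"z":-0.035,"rx":0,"ry":0,"rz":0,"hand":0.05},
    {"x":0,"y":0,"z":-0.015,"rx":0,"ry":0,"rz":0,"hand":0.05},
    {"x":0,"y":0,"z":-0.007,"rx":0,"ry":0,"rz":0,"hand":0.05},
    {"x":0,"y":0,"z":0,"rx":0,"ry":0,"rz":0,"hand":0.05},
    {"x":0,"y":0,"z":0,"rx":0,"ry":0,"rz":0,"hand":0.05},
  ],
)

```text
time: 47.9
tool_pos: [0.6264, -0.1437, 0.1102]
ee_rot: [-0.085, -0.002, -1.134]
wrist_force: [0.5, 0.7, -0.6]
width: 0.0617
```

>>> play_rows(
  steps=[
    {"x":0,"y":0,"z":-0.004,"rx":0,"ry":0,"rz":0,"hand":0.05},
    {"x":0,"y":0,"z":0,"rx":0,"ry":0,"rz":0,"hand":0.05},
    {"x":0,"y":0,"z":0,"rx":0,"ry":0,"rz":0,"hand":0.05},
  ],
)

```text
time: 48.28
tool_pos: [0.626, -0.1432, 0.1048]
ee_rot: [-0.086, 0.0, -1.134]
wrist_force: [0.2, -0.6, -1.3]
width: 0.0617
```

>>> play_rows(
  steps=[
    {"x":0,"y":0,"z":-0.003,"rx":0,"ry":0,"rz":0,"hand":0.05},
    {"x":0,"y":0,"z":0,"rx":0,"ry":0,"rz":0,"hand":0.05},
    {"x":0,"y":0,"z":0,"rx":0,"ry":0,"rz":0,"hand":0.05},
  ],
)

```text
time: 48.65
tool_pos: [0.6263, -0.1434, 0.1032]
ee_rot: [-0.084, -0.0, -1.133]
wrist_force: [-2.1, 0.2, 5.2]
width: 0.0619
```

Contact. Release and back straight out along the heading.

>>> play_rows(
  steps=[
    {"x":0,"y":0,"z":0,"rx":0,"ry":0,"rz":0,"hand":0.075},
    {"x":0,"y":0,"z":0,"rx":0,"ry":0,"rz":0,"hand":0.075},
    {"x":0,"y":0,"z":0,"rx":0,"ry":0,"rz":0,"hand":0.075},
    {"x":0,"y":0,"z":0,"rx":0,"ry":0,"rz":0,"hand":0.075},
    {"x":-0.018,"y":-0.0085,"z":0,"rx":0,"ry":0,"rz":0,"hand":0.075},
    {"x":-0.028,"y":-0.013,"z":0,"rx":0,"ry":0,"rz":0,"hand":0.075},
    {"x":-0.03,"y":-0.014,"z":0.01,"rx":0,"ry":0,"rz":0,"hand":0.075},
    {"x":-0.02,"y":-0.01,"z":0.05,"rx":0,"ry":0,"rz":0,"hand":0.08},
  ],
)

```text
time: 49.65
tool_pos: [0.5287, -0.1887, 0.1595]
ee_rot: [-0.088, 0.009, -1.135]
wrist_force: [-0.3, -0.6, 2.1]
width: 0.0793
```

>>> play_rows(
  steps=[
    {"x":0,"y":0,"z":0.06,"rx":0,"ry":0,"rz":0,"hand":0.085},
    {"x":0,"y":0.02,"z":0.06,"rx":0,"ry":0,"rz":0,"hand":0.085},
    {"x":-0.01,"y":0,"z":0.03,"rx":0,"ry":0,"rz":0.1525,"hand":0.085},
    {"x":-0.01,"y":0,"z":0,"rx":0,"ry":0,"rz":0.1525,"hand":0.085},
    {"x":-0.01,"y":0,"z":0,"rx":0,"ry":0,"rz":0.1525,"hand":0.085},
    {"x":0,"y":0,"z":0,"rx":0,"ry":0,"rz":0.1525,"hand":0.085},
    {"x":0,"y":0,"z":0,"rx":-0.1606,"ry":0.0927,"rz":0,"hand":0.085},
    {"x":0,"y":0,"z":0,"rx":-0.1606,"ry":0.0927,"rz":0,"hand":0.085},
  ],
)

```text
time: 50.65
tool_pos: [0.5004, -0.1704, 0.3084]
ee_rot: [-0.46, 0.006, -0.525]
wrist_force: [-0.4, 0.3, 0.8]
width: 0.0848
```

Run:
```python
from h import *
o=robot.get_obs();print(o['joint_positions'],o['tool_pos'].tolist(),o['ee_rot'],o['width'],o['wrist_force'])
s=snap('side','s24');crop(s,150,400,80,280,3,'s24c');s=snap('top','t24');P=cloud(s)
for n,(u0,u1,v0,v1),z in (('purple',(262,310,150,205),.12),('red',(308,357,150,210),.12),('green',(350,405,190,260),.033)):
    q=P[v0:v1,u0:u1].reshape(-1,3); q=q[abs(q[:,2]-z)<.006]; print(n,len(q),len(q) and (cv2.minAreaRect((q[:,:2]*1000).astype(np.float32)),np.median(q[:,2])))
```

```text
[-1.01169755  0.14628868  1.48906662  1.03418177  1.9735901  -0.28701587] [0.5004296750751799, -0.17042460482866334, 0.30837147200979326] [-0.46011874  0.00592749 -0.52484647] 0.08481854587939822 [-0.37240802  0.32798802  0.80152929]
purple 209 (((608.5432739257812, -52.858455657958984), (33.54661560058594, 63.03190231323242), 33.38706588745117), np.float64(0.12030831365828165))
red 212 (((608.4148559570312, -151.35777282714844), (32.2472038269043, 62.85731506347656), 24.198694229125977), np.float64(0.12037632725954872))
green 146 (((455.20001220703125, -313.82623291015625), (120.58954620361328, 46.970706939697266), 21.144630432128906), np.float64(0.032815645550702155))
```

View pics/s24c.png

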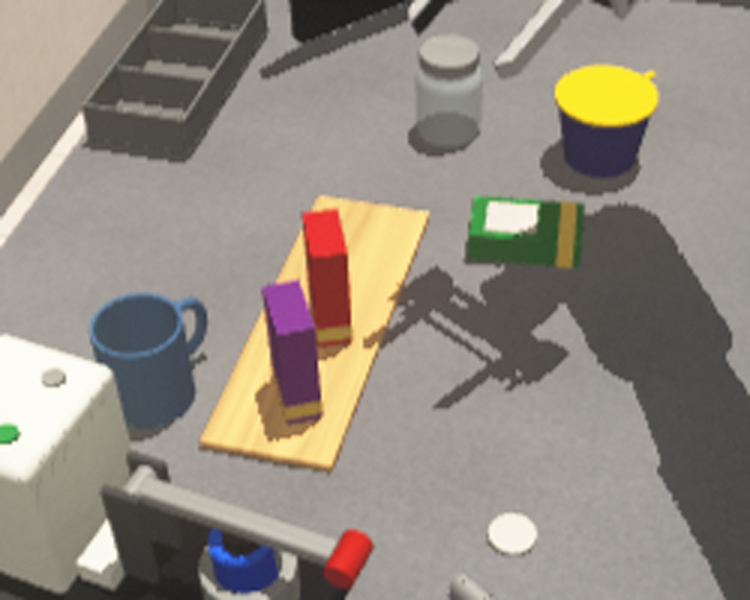

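>>> play_rows(
  steps=[
    {"x":0,"y":0,"z":0,"rx":-0.1606,"ry":0.0927,"rz":0,"hand":0.085},
    {"x":0,"y":0,"z":0,"rx":-0.1606,"ry":0.0927,"rz":0,"hand":0.085},
    {"x":0,"y":0,"z":0,"rx":-0.1606,"ry":0.0927,"rz":0,"hand":0.085},
    {"x":0,"y":0,"z":0,"rx":-0.1606,"ry":0.0927,"rz":0,"hand":0.085},
    {"x":0,"y":0,"z":0,"rx":-0.1606,"ry":0.0927,"rz":0,"hand":0.085},
    {"x":0,"y":0,"z":0,"rx":-0.1606,"ry":0.0927,"rz":0,"hand":0.085},
    {"x":0,"y":-0.02,"z":0,"rx":0,"ry":0,"rz":-0.183,"hand":0.085},
    {"x":0,"y":-0.03,"z":0,"rx":0,"ry":0,"rz":-0.183,"hand":0.085},
  ],
)

```text
time: 51.75
tool_pos: [0.5, -0.2167, 0.3084]
ee_rot: [-1.57, 0.006, -0.891]
wrist_force: [0.5, 0.1, -1.2]
width: 0.0851
```

>>> play_rows(
  steps=[
    {"x":0,"y":-0.03,"z":0,"rx":0,"ry":0,"rz":-0.183,"hand":0.085},
    {"x":0,"y":-0.03,"z":0,"rx":0,"ry":0,"rz":-0.183,"hand":0.085},
    {"x":0,"y":-0.03,"z":-0.03,"rx":0,"ry":0,"rz":-0.183,"hand":0.085},
    {"x":0,"y":0,"z":-0.05,"rx":0,"ry":0,"rz":0,"hand":0.085},
    {"x":0,"y":0,"z":-0.05,"rx":0,"ry":0,"rz":0,"hand":0.085},
    {"x":0,"y":0,"z":-0.04,"rx":0,"ry":0,"rz":0,"hand":0.085},
    {"x":0,"y":0,"z":0,"rx":0,"ry":0,"rz":0,"hand":0.085},
    {"x":0,"y":0,"z":0,"rx":0,"ry":0,"rz":0,"hand":0.085},
  ],
)

```text
time: 52.75
tool_pos: [0.5001, -0.309, 0.1415]
ee_rot: [-1.569, 0.001, -1.439]
wrist_force: [-0.3, -0.7, 0.0]
width: 0.0853
```

Run:
```python
from h import *
o=robot.get_obs();print(o['tool_pos'].tolist(),o['ee_rot'])
s=snap('wrist','w25'); P=cloud(s);q=P.reshape(-1,3)
m=q[(abs(q[:,2]-.033)<.006)&(np.hypot(q[:,0]-.458,q[:,1]+.318)<.085)]; print(len(m),cv2.minAreaRect((m[:,:2]*1000).astype(np.float32)))
```

```text
[0.5000928200834241, -0.30904529162164135, 0.1415470557031704] [-1.56939655e+00  6.18164449e-04 -1.43908347e+00]
6879 ((459.7374572753906, -317.336181640625), (109.77909088134766, 62.54366683959961), 7.450552463531494)
```

View pics/w25.png

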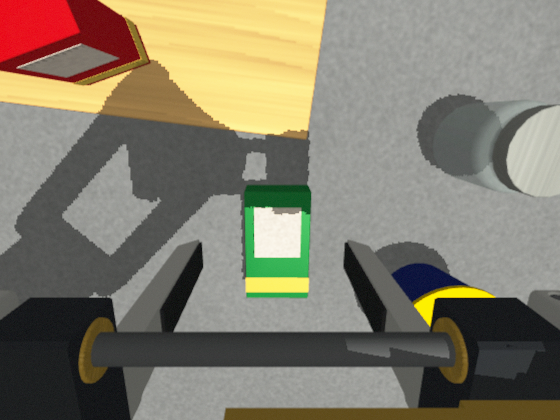

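>>> play_rows(
  steps=[
    {"x":-0.004,"y":-0.0037,"z":-0.04,"rx":0,"ry":0,"rz":0,"hand":0.085},
    {"x":0,"y":0,"z":-0.05,"rx":0,"ry":0,"rz":0,"hand":0.085},
    {"x":0,"y":0,"z":-0.045,"rx":0,"ry":0,"rz":0,"hand":0.085},
    {"x":0,"y":0,"z":0,"rx":0,"ry":0,"rz":0,"hand":0.085},
    {"x":0,"y":0,"z":0,"rx":0,"ry":0,"rz":0,"hand":0.05},
    {"x":0,"y":0,"z":0,"rx":0,"ry":0,"rz":0,"hand":0.05},
    {"x":0,"y":0,"z":0,"rx":0,"ry":0,"rz":0,"hand":0.05},
    {"x":0,"y":0,"z":0,"rx":0,"ry":0,"rz":0,"hand":0.05},
  ],
)

```text
time: 53.8
tool_pos: [0.4975, -0.3136, 0.0086]
ee_rot: [-1.567, -0.003, -1.439]
wrist_force: [-0.1, -0.1, 5.7]
width: 0.0616
```

>>> play_rows(
  steps=[
    {"x":0,"y":0,"z":0,"rx":0,"ry":0,"rz":0,"hand":0.05},
  ],
)

```text
time: 53.92
tool_pos: [0.4975, -0.3136, 0.0086]
ee_rot: [-1.567, -0.003, -1.439]
wrist_force: [0.3, 0.0, 5.4]
width: 0.0617
```

>>> play_rows(
  steps=[
    {"x":0,"y":0,"z":0.03,"rx":0,"ry":0,"rz":0,"hand":0.05},
    {"x":0,"y":0,"z":0.06,"rx":0,"ry":0,"rz":0,"hand":0.05},
    {"x":0,"y":0,"z":0.06,"rx":0,"ry":0,"rz":0,"hand":0.05},
    {"x":0,"y":0.02,"z":0.06,"rx":0,"ry":0,"rz":0.183,"hand":0.05},
    {"x":0,"y":0.03,"z":0.06,"rx":0,"ry":0,"rz":0.183,"hand":0.05},
    {"x":0,"y":0.03,"z":0.03,"rx":0,"ry":0,"rz":0.183,"hand":0.05},
    {"x":0,"y":0.03,"z":0,"rx":0,"ry":0,"rz":0.183,"hand":0.05},
    {"x":0,"y":0.03,"z":0,"rx":0,"ry":0,"rz":0.183,"hand":0.05},
  ],
)

```text
time: 54.92
tool_pos: [0.4959, -0.1739, 0.3017]
ee_rot: [-1.57, -0.001, -0.518]
wrist_force: [0.6, 0.2, -1.5]
width: 0.0618
```

>>> play_rows(
  steps=[
    {"x":0,"y":0,"z":0,"rx":0.1606,"ry":-0.0927,"rz":0,"hand":0.05},
    {"x":0,"y":0,"z":0,"rx":0.1606,"ry":-0.0927,"rz":0,"hand":0.05},
    {"x":0,"y":0,"z":0,"rx":0.1606,"ry":-0.0927,"rz":0,"hand":0.05},
    {"x":0,"y":0,"z":0,"rx":0.1606,"ry":-0.0927,"rz":0,"hand":0.05},
    {"x":0,"y":0,"z":0,"rx":0.1606,"ry":-0.0927,"rz":0,"hand":0.05},
    {"x":0,"y":0,"z":0,"rx":0.1606,"ry":-0.0927,"rz":0,"hand":0.05},
    {"x":0,"y":0,"z":0,"rx":0.1606,"ry":-0.0927,"rz":0,"hand":0.05},
    {"x":0,"y":0,"z":0,"rx":0.1606,"ry":-0.0927,"rz":0,"hand":0.05},
  ],
)

```text
time: 55.92
tool_pos: [0.4957, -0.1759, 0.3011]
ee_rot: [-0.082, -0.0, -0.526]
wrist_force: [1.0, -0.2, -2.1]
width: 0.062
```

>>> play_rows(
  steps=[
    {"x":0.02,"y":-0.014,"z":0,"rx":0,"ry":0,"rz":-0.157,"hand":0.05},
    {"x":0.02,"y":-0.014,"z":0,"rx":0,"ry":0,"rz":-0.157,"hand":0.05},
    {"x":0.02,"y":-0.014,"z":0,"rx":0,"ry":0,"rz":-0.157,"hand":0.05},
    {"x":0.02,"y":-0.014,"z":0,"rx":0,"ry":0,"rz":-0.157,"hand":0.05},
    {"x":0.02,"y":-0.014,"z":0,"rx":0,"ry":0,"rz":-0.157,"hand":0.05},
    {"x":0.027,"y":0,"z":-0.02,"rx":0,"ry":0,"rz":0,"hand":0.05},
    {"x":0,"y":0,"z":-0.04,"rx":0,"ry":0,"rz":0,"hand":0.05},
    {"x":0,"y":0,"z":0,"rx":0,"ry":0,"rz":0,"hand":0.05},
  ],
)

```text
time: 56.92
tool_pos: [0.6224, -0.2434, 0.2368]
ee_rot: [-0.091, 0.007, -1.307]
wrist_force: [-1.4, -0.4, -1.0]
width: 0.062
```

Run:
```python
from h import *
o=robot.get_obs();print(o['joint_positions'],o['tool_pos'].tolist(),o['ee_rot'],o['width'],o['wrist_force'])
s=snap('side','s26');crop(s,150,400,60,260,3,'s26c');s=snap('top','t26')
```

```text
[-0.99379117  0.10657774  1.97060835  1.64387781  1.25340313 -0.49622242] [0.6223636317942559, -0.24338531727655408, 0.23677015035516716] [-0.09083516  0.00749908 -1.30739494] 0.06200604642561791 [-1.35092673 -0.44697509 -1.00239171]
```

View pics/s26c.png

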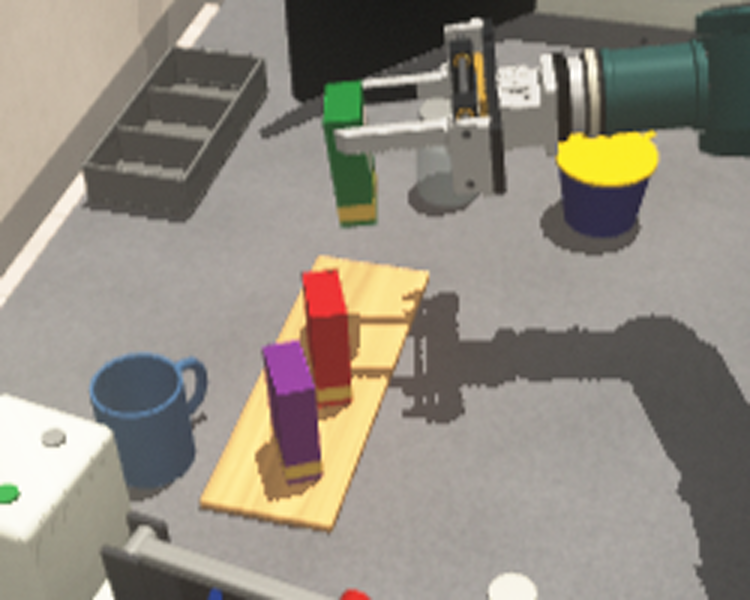

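View pics/t26.png

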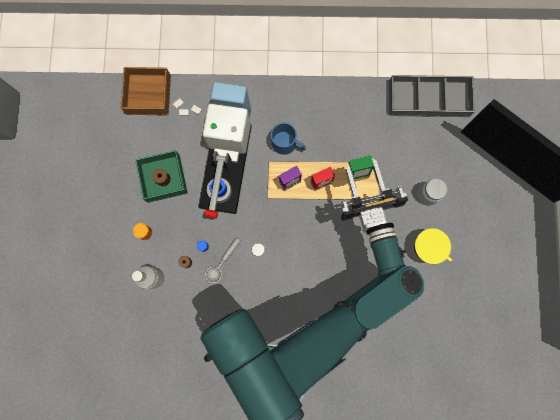

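>>> play_rows(
  steps=[
    {"x":0,"y":-0.002,"z":-0.04,"rx":0,"ry":0,"rz":0,"hand":0.05},
    {"x":0,"y":-0.001,"z":-0.04,"rx":0,"ry":0,"rz":0,"hand":0.05},
    {"x":0,"y":0,"z":-0.03,"rx":0,"ry":0,"rz":0,"hand":0.05},
    {"x":0,"y":0,"z":-0.015,"rx":0,"ry":0,"rz":0,"hand":0.05},
    {"x":0,"y":0,"z":-0.004,"rx":0,"ry":0,"rz":0,"hand":0.05},
    {"x":0,"y":0,"z":0,"rx":0,"ry":0,"rz":0,"hand":0.05},
    {"x":0,"y":0,"z":0,"rx":0,"ry":0,"rz":0,"hand":0.05},
  ],
)

```text
time: 57.9
tool_pos: [0.6234, -0.2484, 0.1138]
ee_rot: [-0.085, -0.002, -1.309]
wrist_force: [0.3, 0.1, -1.2]
width: 0.0616
```

>>> play_rows(
  steps=[
    {"x":0,"y":0,"z":-0.003,"rx":0,"ry":0,"rz":0,"hand":0.05},
    {"x":0,"y":0,"z":0,"rx":0,"ry":0,"rz":0,"hand":0.05},
    {"x":0,"y":0,"z":0,"rx":0,"ry":0,"rz":0,"hand":0.05},
  ],
)

```text
time: 58.28
tool_pos: [0.623, -0.2479, 0.1092]
ee_rot: [-0.086, 0.0, -1.308]
wrist_force: [-0.0, -0.0, -1.4]
width: 0.0616
```

>>> play_rows(
  steps=[
    {"x":0,"y":0,"z":-0.004,"rx":0,"ry":0,"rz":0,"hand":0.05},
    {"x":0,"y":0,"z":0,"rx":0,"ry":0,"rz":0,"hand":0.05},
    {"x":0,"y":0,"z":0,"rx":0,"ry":0,"rz":0,"hand":0.05},
  ],
)

```text
time: 58.65
tool_pos: [0.623, -0.2479, 0.105]
ee_rot: [-0.086, 0.001, -1.309]
wrist_force: [0.6, 0.0, -1.8]
width: 0.0621
```

>>> play_rows(
  steps=[
    {"x":0,"y":0,"z":-0.002,"rx":0,"ry":0,"rz":0,"hand":0.05},
    {"x":0,"y":0,"z":0,"rx":0,"ry":0,"rz":0,"hand":0.05},
    {"x":0,"y":0,"z":0,"rx":0,"ry":0,"rz":0,"hand":0.05},
  ],
)

```text
time: 59.02
tool_pos: [0.6231, -0.248, 0.1037]
ee_rot: [-0.086, -0.0, -1.308]
wrist_force: [0.1, 0.6, 1.4]
width: 0.0616
```

>>> play_rows(
  steps=[
    {"x":0,"y":0,"z":-0.001,"rx":0,"ry":0,"rz":0,"hand":0.05},
    {"x":0,"y":0,"z":0,"rx":0,"ry":0,"rz":0,"hand":0.075},
    {"x":0,"y":0,"z":0,"rx":0,"ry":0,"rz":0,"hand":0.075},
    {"x":0,"y":0,"z":0,"rx":0,"ry":0,"rz":0,"hand":0.075},
    {"x":0,"y":0,"z":0,"rx":0,"ry":0,"rz":0,"hand":0.075},
    {"x":-0.02,"y":-0.0055,"z":0,"rx":0,"ry":0,"rz":0,"hand":0.075},
    {"x":-0.03,"y":-0.008,"z":0,"rx":0,"ry":0,"rz":0,"hand":0.075},
    {"x":-0.03,"y":-0.008,"z":0.005,"rx":0,"ry":0,"rz":0,"hand":0.075},
  ],
)

```text
time: 60.02
tool_pos: [0.5422, -0.2692, 0.1069]
ee_rot: [-0.087, 0.001, -1.308]
wrist_force: [-0.1, 0.4, 0.2]
width: 0.0751
```

>>> play_rows(
  steps=[
    {"x":-0.02,"y":0,"z":0.03,"rx":0,"ry":0,"rz":0,"hand":0.075},
    {"x":0,"y":0,"z":0.06,"rx":0,"ry":0,"rz":0,"hand":0.08},
    {"x":0,"y":0,"z":0.06,"rx":0,"ry":0,"rz":0,"hand":0.08},
    {"x":0,"y":0,"z":0.05,"rx":0,"ry":0,"rz":0,"hand":0.08},
    {"x":-0.04,"y":0,"z":0.03,"rx":0,"ry":0,"rz":0,"hand":0.08},
    {"x":-0.04,"y":0,"z":0,"rx":0,"ry":0,"rz":0,"hand":0.08},
    {"x":0,"y":0,"z":0,"rx":0,"ry":0,"rz":0,"hand":0.08},
    {"x":0,"y":0,"z":0,"rx":0,"ry":0,"rz":0,"hand":0.08},
  ],
)

```text
time: 61.02
tool_pos: [0.4431, -0.2695, 0.3369]
ee_rot: [-0.086, 0.001, -1.309]
wrist_force: [0.3, -0.1, -0.0]
width: 0.08
```

Run:
```python
from h import *
o=robot.get_obs();print(o['time'],o['tool_pos'].tolist(),o['wrist_force'])
s=snap('side','s27');crop(s,100,360,120,320,3,'s27c');s=snap('top','t27');P=cloud(s);C=s['color'].astype(int)
for n,(u0,u1,v0,v1),zr in [('purple',(262,306,150,205),(.11,.13)),('red',(306,342,150,205),(.11,.13)),('green',(343,385,150,205),(.11,.13)),('sblue',(194,210,238,254),(.02,.07)),('orange',(130,154,220,242),(.05,.07)),('sbrown',(174,194,254,272),(.02,.07)),('mug',(265,310,118,158),(.05,.12)),('noodle',(410,460,225,270),(.05,.12)),('sugar',(420,450,175,210),(.05,.13)),('potlid',(250,268,240,258),(.003,.02)),('bottle',(125,165,255,295),(.03,.25)),('spent',(145,175,160,195),(.04,.08))]:
    q=P[v0:v1,u0:u1].reshape(-1,3); q=q[(q[:,2]>zr[0])&(q[:,2]<zr[1])]
    r=cv2.minAreaRect((q[:,:2]*1000).astype(np.float32)); print(n,len(q),np.round(r[0],1),np.round(r[1],1),round(r[2],1),'z %.3f'%np.median(q[:,2]))
m=(C[...,0]>120)&(C[...,1]<60)&(C[...,2]<60)&(np.hypot(P[...,0]-.49,P[...,1]-.179)<.04);h=P[m];print('handle',np.percentile(h,[3,50,97],axis=0))
```

```text
61.025 [0.44313812344076114, -0.2695119927277815, 0.3369081991867805] [ 0.25995069 -0.06831059 -0.01828647]
purple 231 [608.7 -52.7] [33.2 62.4] 31.5 z 0.120
red 237 [ 608.1 -151.4] [33.7 62.5] 27.2 z 0.121
green 239 [ 604.5 -252.2] [34.7 62.8] 12.9 z 0.120
sblue 92 [399.1 213.2] [28.3 30.2] 0.4 z 0.041
orange 192 [439.9 400.3] [46.5 45.1] 72.9 z 0.060
sbrown 125 [348.9 264.8] [35.3 33.6] 63.3 z 0.046
mug 304 [740.8 -43.6] [ 81.1 104.1] 6.3 z 0.078
noodle 968 [ 408.  -481.2] [102.3 106.4] 4.2 z 0.080
sugar 505 [ 575.1 -488.2] [67.8 67.5] 89.3 z 0.098
potlid 156 [396.3  40.3] [53.4 53.1] 1.6 z 0.006
bottle 552 [298.2 357.8] [57.6 64. ] 80.4 z 0.134
spent 238 [613.9 352.1] [137.1  47.1] 26.2 z 0.064
handle [[0.47640256 0.16082041 0.11783252]
 [0.48545999 0.1764429  0.1253368 ]
 [0.49729837 0.19331562 0.13253362]]
```

View pics/s27c.png

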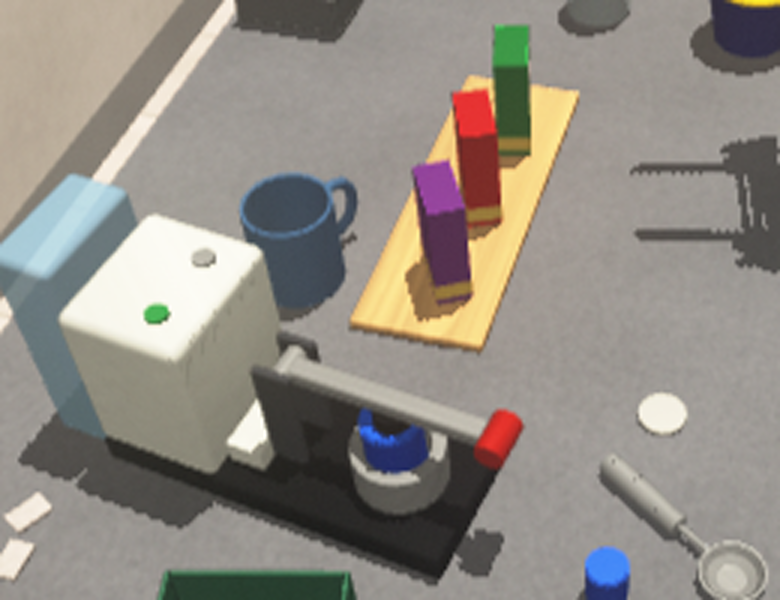

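View pics/t27.png

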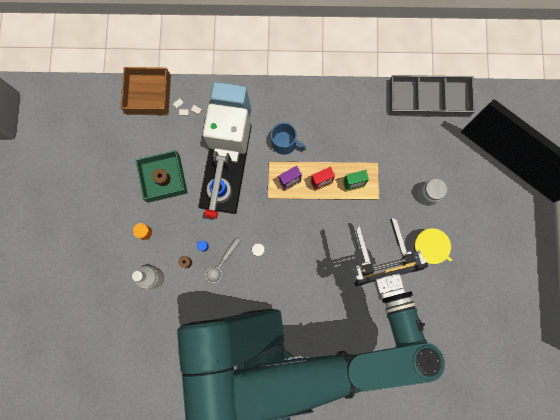

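The pictures show three cartons standing on the tray, the lever shut over the blue capsule, the brown one in the tub, and the bystanders unmoved.

```bash
python3 -c "
from bench import workorder
print(workorder.close_job())"
```

```text
the job is handed in; nothing more can be done
None
```

The coffee corner is set up as asked and the job is handed in; it reported no verdict. The arm's clock read 61 s of the 210 s allowed.

**What I did**
- I swung the lever up to its stop. The grip began to slip off the handle near the top, so I pushed it the rest of the way with closed fingers until it stopped moving at about 20 N.
- I put the used brown capsule in the green tub and stood the larger blue capsule in the cup.
- I brought the lever down. When I let go it was still about 0.1 rad open, so I pressed it with closed fingers until it stopped, at 23 N.
- I stood the purple, red and green cartons on end on the tray. The red one had been knocked about 4 cm aside earlier, while the arm was elsewhere, so I measured it again before picking it up.

**What the last checks showed**
- **Lever:** it stayed shut. Its handle measured the same height after the carton work as just after closing, within 1–2 mm.
- **Blue capsule:** in the side view it sits low in the cup under the lever's pad. I could not read how far the cup's floor is pressed down.
- **Brown capsule:** it is standing in the tub.
- **Cartons:** all three are upright on the tray, with tops at 120–121 mm.
- **Bystanders:** the mug, noodle cup, sugar jar, bottle, white disc, orange capsule and small look-alike capsules are within about 1 mm of their starting positions. I checked the spoon by eye only, and it looks unmoved.

No final check failed or disagreed.

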